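Unlock and open the shielded test box

ROBOT

A 6-joint arm with a two-finger parallel gripper is mounted at the origin on the work surface. World frame = base frame: x ahead of the robot, y to its left, z up, the work surface at z = 0. Lengths are in m, angles in rad, forces in N, time in s.
With the tool pointing down it reaches from about 0.35 to 0.875 m from the base axis. Payload 4.2 kg.
Tool frame: the origin (TCP) lies midway between the tips of the shut fingers; the grasp point (between the pads) lies 19 mm behind it; x points along the fingers, z is the direction in which the jaws open and shut, and the axes are right-handed (so a half turn about x gives the same grasp; the last joint's range is limited). The gripper opens to 87 mm and grips with 3 to 60 N. Pads are 19 mm wide; open, the fingers measure 117 mm over their backs; the gripper's body (75 mm by 190 mm) begins 51 mm behind the grasp point.
Start: joints at [-1.052, 0.385, 0.008, 0, -1.194, -0.259], TCP at [0.161, -0.604, 0.223] pointing down, gripper open.
Joint ranges: [-3.14, 3.14], [-1.21, 2.06], [-1.07, 1.41], [-3.16, 2.05], [-2.99, -0.16], [-3.1, 3.1]. Speed limits (rad/s): [2.79, 2.79, 3.14, 3.14, 3.14, 3.14].

INTERFACE

Orientations are given as a rotation vector (axis times angle).
In Python, from plant import robot, read_camera, job_done gives the robot as it stands.
- The arm moves only by the tool servo_tool, never from a script. Its argument "increments" is a list of rows, each a list of 7 numbers: the closure in counts, from 0 (fully open) to 255 (shut), then the shift along the tool's x, y, z in cm, then the turn, a rotation vector about the tool's x, y, z in degrees. In form: [[claw, x, y, z, wx, wy, wz], ...]. A call has 1 to 8 rows; each row is the pose to reach, as a shift and turn from the pose measured when the call began, along the tool's axes at that moment; what a row does not reach only later rows make up. A row lasts 1/12 s, in which the tool goes at most 41.7 mm and 7.16 degrees, less where a joint would pass 70% of its speed; a pose out of reach is approached as far as the arm can. A call with a gripper value outside its range is refused whole. The fingers move at their own pace and stop on an object; the grip force is fixed at half the most. Time passes only in rows, so rows that repeat a pose let the fingers close. It gives the time, the measured TCP pose, the force and the opening at its end, in the units of the state.
- robot.sense(): the state, without advancing time (a new reading comes with each control period).
- read_camera(name): name is "scene" or "top"; returns a dict with "pixels" (420x560x3 uint8, red, green, blue), "z_map" (420x560 float32, m along the optical axis (not along the pixel's ray), 0 where there is no reading), "fovy" (degrees; the focal length in pixels is half the picture's height over the tangent of half this angle, whatever the lens; pixels are square), "cx", "cy" (the principal point, pixels), "dist_coeffs" ([k1, k2, p1, p2, k3] as OpenCV has them; the pictures are not rectified), "rvec" (rotation vector, rad) and "tvec" (3), from world to camera coordinates, as OpenCV has them. Camera axes: x right, y down, z forward; pixel columns grow to the right and rows downward; lengths in m; the calibration is good to about 2 mm. A picture is of the moment at which its call begins.
- job_done(): hands the job in, once; it reports no verdict.
The state is a dict: "time": time; "q": joint angles; "qvel": joint speeds; "joint_torque": joint torques, N m; "eef_pos": TCP position; "tool_rot": TCP orientation; "ft_force": force on the tool from outside, world axes, zero at the start; "torque": the same for the moment, N m; "gripper_width": opening from 0.0 (shut) to 1.0 (fully open).
Only numpy, scipy, OpenCV 4.12 (cv2) and the standard library are available. Lean on these libraries where they do the work, as an engineer would, in place of code of your own. Each camera call takes 0.05 s, during which the arm holds its last target.

TASK

Open the shielded test box: take the T-handled square key from its stand, seat its end in the recess of the lock on the lid (feel for the angle at which it drops in), turn it anticlockwise until the lid is free, and stand the key back in the hole of its stand. Swing the lid up past its balance point, so that it stays fully open on its own, and leave the other things on the bench where they are.

Things in the scene. Friction and masses are not known exactly. Their poses are not given: they have to be found in the camera images.
- lock_mouth (a point): Centre of the mouth of the square recess in the lid's cam lock, level with the top of its round knurled steel head (36 mm wide, 14 mm above the lid's top face), at the lid's front right corner seen from the robot. Recess 11 mm wide, 12 mm deep, with a 2 mm wide 45 degree lead-in. Axes are the lid's, NOT the recess's: x from the lid's front edge towards the hinge, y to the left, z up.
- lock_floor (a point): Centre of the recess's floor, 12 mm below lock_mouth, same axes. The lock's own angle is not measured: locked, the recess stands 0 to 40 degrees anticlockwise (from above) of square to the lid. Anticlockwise frees the lid; from 65 degrees it is free, a rigid stop ends the turn at 90. A key pressed on askew rests on the lead-in 1 to 2 mm below the mouth, and drops in when within 6 degrees.
- lid (a joint): Opening angle of the lid, rad: 0 shut, 1.92 fully open on its stop. Lid: 180 x 240 x 5 mm aluminium plate, 0.45 to 0.7 kg, hinged on the box's far edge, opens up and away from the robot. It balances at about 1.5 rad and falls to whichever side it is let go. Locked, it lifts less than 0.02 rad. The lock turns stiffly (0.1 N m) and stays where it is left.
- lid_handle (a point): Middle of the lid's grab handle: a straight round bar 10 mm thick, 110 mm long along this point's y axis, on two posts. Its axis is 40 mm above the lid's top face (35 mm free beneath), 158 mm from the hinge and 22 mm behind the lid's front edge, left of the lock seen from the robot. Axes are the lid's: x from front edge to hinge, z up out of the lid.
- lid_hinge (a point): Middle of the hinge axis, on the shielded box (180 deep x 240 wide x 90 mm high, fixed to the bench): top of its far side, level with the underside of the shut lid. y lies along the hinge axis, x points away from the lid's front edge, z up. With the lid shut the middle of the handle lies 158 mm from here along -x, 50 mm along +y and 45 mm up.
- key_grip (a point): Middle of the T-handle bar of the key: grey plastic bar 90 mm long along this point's y axis, 14 mm thick along x, 16 mm high, 106 mm above the key's tip. The key (120 to 195 g) stands upright in its stand; z points up along the steel shank (12 mm round, below the bar's middle).
- key_tip (a point): Centre of the flat lower end of the key: a 10 x 10 mm square, sides along this point's x and y (square to the T-handle bar), the shank square for the lowest 34 mm. z points up the shank.
- stand_hole (a point): Centre of the mouth of the key's hole in the key stand, a black block 70 x 70 x 60 mm high, fixed to the bench. The hole is round, 18 mm wide with a 2 mm chamfer, 50 mm deep; the key stands on its floor, the middle of its bar 56 mm above this point.
- cal_unit: Bystander: white calibration module 140 x 100 x 34 mm with connectors on its sides, 0.6 kg, loose; leave it alone. Origin at the centre of its underside.
- spanner: Bystander: steel spanner 170 mm long, flat, loose; leave it alone. Origin at the middle of its underside.
- usb_stick: Bystander: black memory stick, 57 mm long, loose; leave it alone. Origin at the middle of its underside.
Mind the look-alikes: they are no part of the job. Of the things that look like the part that bears stand_hole, take the one that is nearest to the robot's base at the start.

How it is judged:
By the outcome, as a careful person would: the job done as asked, in the order asked, and still so for the second after the job is handed in, with the robot touching nothing.
It also fails if it takes over 72 s, if anything falls off the work surface, if the arm or the gripper's body presses on something with over 40 N, if the wrist force passes 120 N, or if a joint passes its speed limit or range.

## Working session

There is one attempt and no reset: what is moved stays moved. The work goes in short steps, Python scripts to look and compute and a tool call to move; the robot and the scene stay as the last step left them, time stands still between calls to the robot, and variables do not carry over. Pictures are saved under pics/ and viewed, and the job is handed in when it is done.

Besides the shell and the picture viewer there is one more tool, called in YAML: its name, and indented under it one key for each argument. servo_tool: Moves the arm, as the interface text tells. Its arguments: {"type":"object","properties":{"increments":{"type":"array"}},"required":["increments"]}

```bash
ls; mkdir -p pics
cat > h.py <<'E'
import numpy as np, cv2
from plant import robot, read_camera, job_done
def cam(n):
    c=read_camera(n); c['f']=c['pixels'].shape[0]/2/np.tan(np.radians(c['fovy'])/2)
    c['K']=np.array([[c['f'],0,c['cx']],[0,c['f'],c['cy']],[0,0,1]]); c['D']=np.array(c['dist_coeffs'],float)
    c['R']=cv2.Rodrigues(np.array(c['rvec'],float))[0]; c['t']=np.array(c['tvec'],float); c['o']=-c['R'].T@c['t']; return c
def ray(c,uv):
    p=cv2.undistortPoints(np.array(uv,float).reshape(-1,1,2),c['K'],c['D']).reshape(-1,2)
    return np.c_[p,np.ones(len(p))]@c['R']
def plane(c,uv,z):
    d=ray(c,uv); return c['o']+d*((z-c['o'][2])/d[:,2])[:,None]
def proj(c,X): return cv2.projectPoints(np.array(X,float).reshape(-1,1,3),np.array(c['rvec'],float),c['t'],c['K'],c['D'])[0].reshape(-1,2)
def cloud(c):
    h,w=c['z_map'].shape; u,v=np.meshgrid(np.arange(w),np.arange(h))
    d=ray(c,np.stack([u,v],-1).reshape(-1,2)).reshape(h,w,3)
    P=c['o']+d*c['z_map'][...,None]; P[c['z_map']==0]=np.nan; return P
def tri(c1,u1,c2,u2):
    d1=ray(c1,u1)[0];d2=ray(c2,u2)[0]
    A=np.c_[d1,-d2]; s=np.linalg.lstsq(A,c2['o']-c1['o'],rcond=None)[0]
    a=c1['o']+d1*s[0];b=c2['o']+d2*s[1]; return (a+b)/2,np.linalg.norm(a-b)
def save(n,img): cv2.imwrite('pics/'+n+'.png',cv2.cvtColor(img,cv2.COLOR_RGB2BGR))
E
python3 - <<'E'
from h import *
import pickle
d={}
for n in('scene','top'):
    c=cam(n); d[n]=c; save(n+'0',c['pixels']); print(n,c['o'],c['R'].round(3).tolist(),c['f'],c['D'],c['cx'],c['cy'])
pickle.dump(d,open('s0.pkl','wb'))
s=robot.sense(); print(s)
E
```

```text
pics
scene [ 1.12592869 -0.80389734  0.68829215] [[0.817, 0.577, 0.003], [0.306, -0.43, -0.849], [-0.489, 0.695, -0.528]] 496.1277081332772 [0.02030371 0.         0.         0.         0.        ] 279.80628006962934 205.84414302758697
top [ 0.41271227 -0.04011769  1.33266485] [[-0.029, -1.0, -0.002], [-0.989, 0.029, -0.143], [0.143, -0.002, -0.99]] 504.09486053300026 [-0.14922687  0.          0.          0.          0.        ] 291.2391445011577 212.17334141391203
{'time': 0.1, 'q': array([-1.05239767e+00,  3.85500031e-01,  6.75615450e-03, -4.30169238e-04,
       -1.19399221e+00, -2.58586880e-01]), 'qvel': array([ 0.00098346, -0.0034996 ,  0.00165662,  0.00011902,  0.00066335,
        0.00242355]), 'joint_torque': array([-1.53177021e-03, -3.91688776e+01,  1.87935394e+01,  4.23185706e+00,
        1.35177450e-02, -6.83733765e-05]), 'eef_pos': array([ 0.16043032, -0.60350256,  0.22155492]), 'tool_rot': array([-1.3961667 ,  1.07382073,  1.39904832]), 'ft_force': array([0.23861799, 0.22040949, 0.22248929]), 'torque': array([-0.01144179,  0.05787069,  0.02109751]), 'gripper_width': 1.002509007993561}
```

View pics/scene0.png

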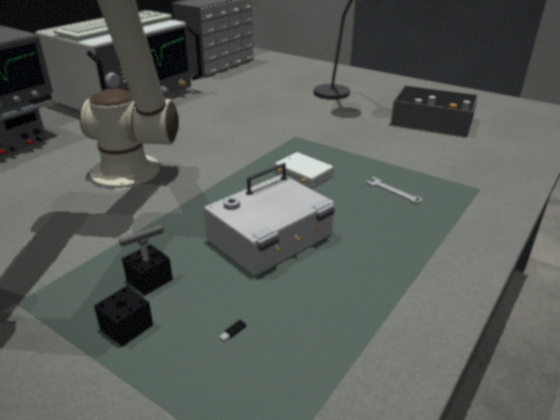

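View pics/top0.png

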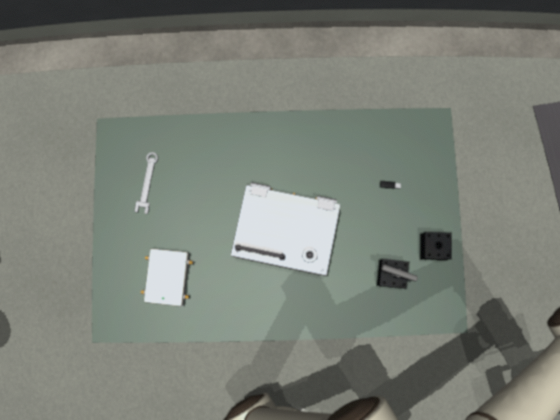

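The scene view shows the box with its lock at (232,203) and handle at (267,178). The key stands in the block at (148,268), and an empty look-alike block is at (124,315). In the top view the lock is at (309,255), the handle bar runs from (237,248) to (282,257), the key is at (393,273) and the decoy at (437,245). I'll measure next.

Run:
```python
from h import *
import pickle
d=pickle.load(open('s0.pkl','rb'))
t=d['top'];s=d['scene']
def crop(c,x0,y0,x1,y1,k): return cv2.resize(c['pixels'][y0:y1,x0:x1],None,fx=k,fy=k,interpolation=cv2.INTER_CUBIC)
save('zt_key',crop(t,360,220,460,300,8)); save('zs_key',crop(s,80,210,200,350,4))
save('zt_box',crop(t,225,175,350,280,6)); save('zs_box',crop(s,195,155,345,285,5))
for n,c in d.items():
    P=cloud(c); np.save(n+'P.npy',P)
P=np.load('topP.npy')
for uv in [(309,255),(320,240),(260,250),(393,273),(385,265),(437,255),(285,230),(170,270)]: print(uv,P[uv[1],uv[0]].round(4))
P=np.load('sceneP.npy')
for uv in [(232,203),(270,200),(145,236),(150,262),(124,300)]: print(uv,P[uv[1],uv[0]].round(4))
```

```text
(309, 255) [ 0.4835 -0.0836  0.096 ]
(320, 240) [ 0.5197 -0.112   0.0945]
(260, 250) [0.4961 0.0335 0.1407]
(393, 273) [ 0.4323 -0.2837  0.1202]
(385, 265) [ 0.4522 -0.2653  0.1195]
(437, 255) [ 0.4746 -0.4117  0.0614]
(285, 230) [ 0.5468 -0.0265  0.0967]
(170, 270) [0.4578 0.2752 0.0325]
(232, 203) [ 0.4937 -0.091   0.1069]
(270, 200) [ 0.5426 -0.014   0.094 ]
(145, 236) [ 0.4429 -0.2981  0.1154]
(150, 262) [ 0.4532 -0.3044  0.0587]
(124, 300) [ 0.4971 -0.4075  0.0566]
```

View pics/zt_key.png

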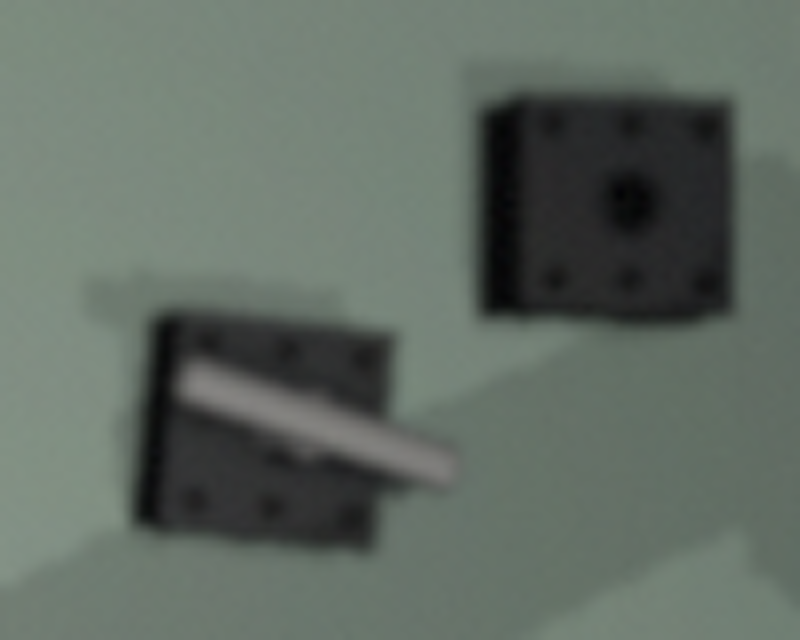

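View pics/zs_key.png

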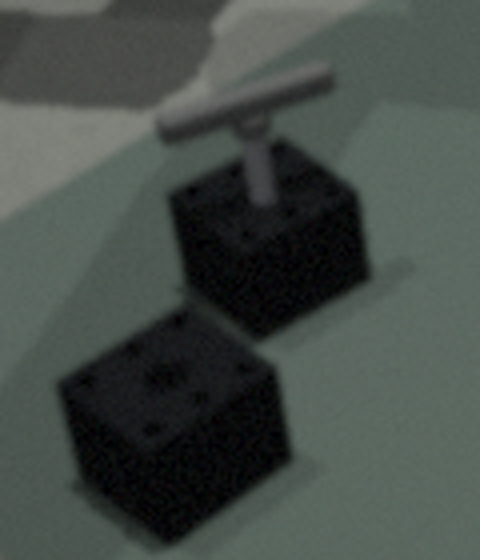

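View pics/zt_box.png

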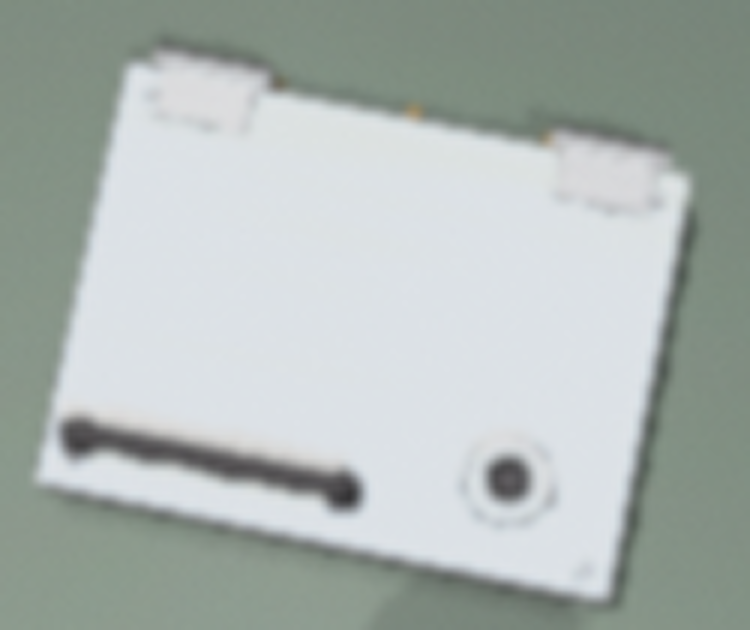

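View pics/zs_box.png

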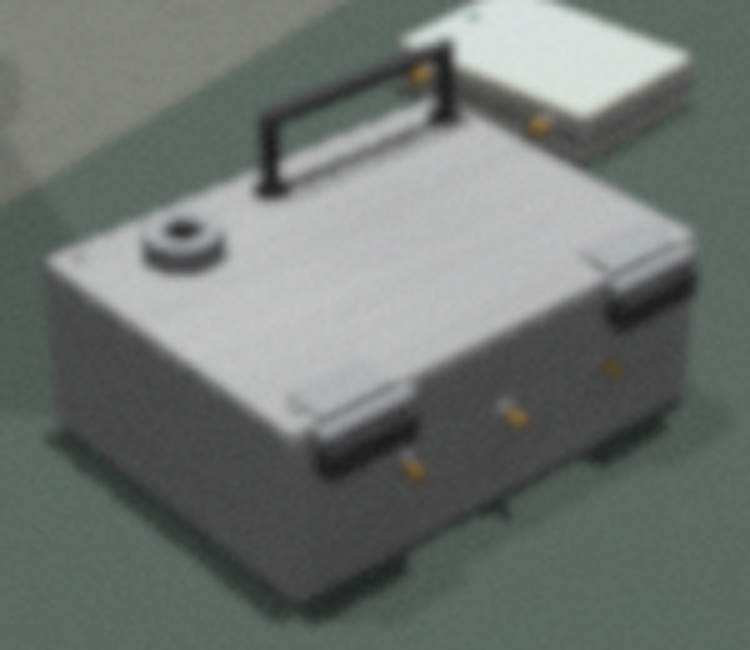

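```bash
cat > m.py <<'E'
from h import *
import pickle
d=pickle.load(open('s0.pkl','rb'));t=d['top'];s=d['scene']
def up(x0,y0,k,U,V): return [((U+.5)/k-.5+x0),((V+.5)/k-.5+y0)]
# key bar masks
def bar(c,x0,y0,x1,y1,thr,k=8):
    im=cv2.resize(c['pixels'][y0:y1,x0:x1],None,fx=k,fy=k,interpolation=cv2.INTER_CUBIC).astype(float)
    im=cv2.GaussianBlur(im,(0,0),4)
    m=((im[...,0]-im[...,1]>-4)&(im.mean(-1)>thr)).astype(np.uint8)
    n,l,st,ce=cv2.connectedComponentsWithStats(m); i=1+st[1:,4].argmax(); m=(l==i).astype(np.uint8)
    cn=max(cv2.findContours(m,0,2)[0],key=cv2.contourArea); return m,cn,cv2.minAreaRect(cn),x0,y0,k
out=[]
for c,a in((t,(375,255,425,290)),(s,(115,222,168,250))):
    m,cn,r,x0,y0,k=bar(c,*a,85 if c is t else 75); print(r,m.sum()); im=cv2.resize(c['pixels'][a[1]:a[3],a[0]:a[2]],None,fx=k,fy=k,interpolation=2)
    cv2.drawContours(im,[cn],-1,(255,0,0),1); cv2.drawContours(im,[np.int32(cv2.boxPoints(r))],-1,(0,255,0),1); save('bar_'+('t' if c is t else 's'),im)
    b=cv2.boxPoints(r); e=[np.linalg.norm(b[1]-b[0]),np.linalg.norm(b[2]-b[1])]
    E=[(b[0]+b[1])/2,(b[2]+b[3])/2] if e[0]<e[1] else [(b[1]+b[2])/2,(b[3]+b[0])/2]
    E=sorted([up(x0,y0,k,*p) for p in E]); out.append(E+[np.mean(E,0)]); print(E)
for i in range(3): print('tri',tri(t,out[0][i],s,out[1][i]))
# lock
lt=up(225,175,6,508,479);ls=up(195,155,5,184,231)
print('lock tri',tri(t,lt,s,ls),'top@.109',plane(t,[lt],.109),'scene@.109',plane(s,[ls],.109))
# handle ends
for a,b in (((78,436),(447,48)),((343,490),(268,119))): print('handle',tri(t,up(225,175,6,*a),s,up(195,155,5,*b)))
# lid quad in top
im=t['pixels'].astype(int); m=(im.min(-1)>165).astype(np.uint8); m[:, :225]=0;m[:,350:]=0
cn=max(cv2.findContours(cv2.morphologyEx(m,3,np.ones((9,9))),0,1)[0],key=cv2.contourArea); r=cv2.minAreaRect(cn); print(r)
print('lid corners .095',plane(t,cv2.boxPoints(r),.095).round(4).tolist())
print('lid scene corner', [plane(s,[up(195,155,5,*p)],.095).round(4).tolist() for p in((50,262),(293,438),(692,240))])
# stand corners in top (z=.06)
for nm,pts in(('A',((178,315),(395,335),(375,548),(157,520))),('B',((520,97),(737,97),(735,318),(517,318)))):
    q=plane(t,[up(360,220,8,*p) for p in pts],.06); print(nm,q.round(4).tolist(),q.mean(0))
for nm,pts in(('A',((170,195),(278,140),(358,192))),):
    print(plane(s,[up(80,210,4,*p) for p in pts],.06).round(4).tolist())
print('B hole',plane(t,[up(360,220,8,630,203)],.06))
E
python3 m.py
```

```text
((198.7279052734375, 145.4679412841797), (288.7308044433594, 50.01191329956055), 17.37224769592285) 11771
[[np.float32(382.18097), np.float32(267.35794)], [np.float32(416.626), np.float32(278.13403)]]
((171.7747802734375, 51.70014953613281), (126.52034759521484, 399.0693664550781), 71.44617462158203) 25336
[[np.float32(112.38886), np.float32(235.9614)], [np.float32(159.67984), np.float32(220.08864)]]
tri (array([ 0.41890102, -0.29825742,  0.10969933]), np.float64(0.0943380936107843))
tri (array([ 0.44356049, -0.30371289,  0.15882518]), np.float64(0.07452431639880143))
tri (array([ 0.42936476, -0.30046702,  0.13052666]), np.float64(0.00859329597167625))
lock tri (array([ 0.48482328, -0.08350631,  0.10575941]), np.float64(0.001211244603693615)) top@.109 [[ 0.48418544 -0.0837977   0.109     ]] scene@.109 [[ 0.48882241 -0.0870943   0.109     ]]
handle (array([0.5068469 , 0.08910744, 0.13271033]), np.float64(0.005358208553710452))
handle (array([ 0.48107983, -0.01682442,  0.13242101]), np.float64(0.0018562707317955128))
((285.41619873046875, 228.335693359375), (97.45597839355469, 74.69799041748047), 11.633633613586426)
lid corners .095 [[0.4888, 0.1101, 0.095], [0.6709, 0.0699, 0.095], [0.614, -0.167, 0.095], [0.4341, -0.1226, 0.095]]
lid scene corner [[[0.4416, -0.1255, 0.095]], [[0.6134, -0.1683, 0.095]], [[0.6679, 0.0591, 0.095]]]
A [[0.4697, -0.269, 0.06], [0.461, -0.3383, 0.06], [0.3941, -0.3282, 0.06], [0.4055, -0.2592, 0.06]] [ 0.4325737  -0.29867145  0.06      ]
B [[0.5355, -0.3834, 0.06], [0.5332, -0.4549, 0.06], [0.4622, -0.4494, 0.06], [0.4649, -0.378, 0.06]] [ 0.4989539  -0.41640436  0.06      ]
[[0.3993, -0.33, 0.06], [0.4083, -0.2658, 0.06], [0.4756, -0.273, 0.06]]
B hole [[ 0.50026955 -0.4172122   0.06      ]]
```

Run:
```python
import cv2
from h import *
import pickle
d=pickle.load(open('s0.pkl','rb'));s=d['scene']
a=cv2.imread('pics/bar_t.png')
b=cv2.resize(cv2.cvtColor(s['pixels'][220:285,110:180],4),None,fx=8,fy=8,interpolation=2)
b=np.clip(b.astype(float)*1.6,0,255).astype(np.uint8)
W=max(a.shape[1],b.shape[1]);o=np.zeros((a.shape[0]+b.shape[0],W,3),np.uint8);o[:a.shape[0],:a.shape[1]]=a;
cv2.imwrite('pics/bars_s.png',b)
```

```text
(no output)
```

View pics/bar_t.png

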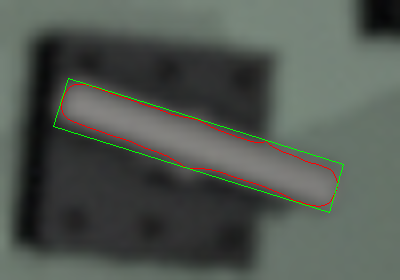

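View pics/bars_s.png

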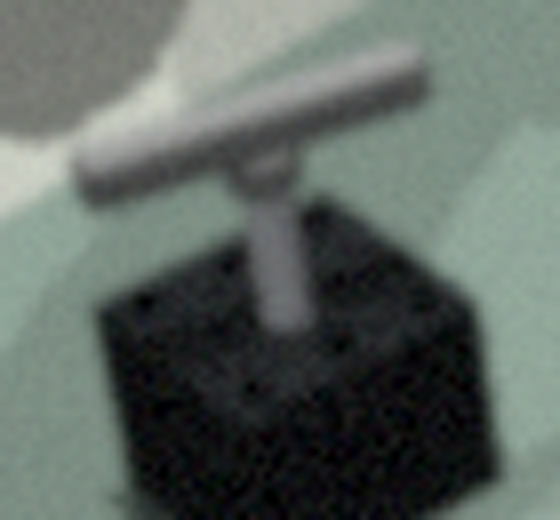

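Run:
```python
from h import *
import pickle
d=pickle.load(open('s0.pkl','rb'));t=d['top'];s=d['scene']
def up(x0,y0,k,U,V): return [((U+.5)/k-.5+x0),((V+.5)/k-.5+y0)]
L=up(375,255,8,63,102);R=up(375,255,8,334,186)
l=up(110,220,8,83,182);r=up(110,220,8,420,73)
A,B=tri(t,L,s,r),tri(t,R,s,l); print(A,B,(A[0]+B[0])/2,np.linalg.norm(A[0]-B[0]))
for z in(.116,):
    for c,p,q in((t,L,R),(s,r,l)):
        P=plane(c,[p,q],z); print(P.round(4).tolist(),P.mean(0),np.degrees(np.arctan2(*(P[0]-P[1])[:2])),np.linalg.norm(P[0]-P[1]))
m=lambda a,b:(np.array(a)+b)/2
print('mid tri',tri(t,m(L,R),s,m(l,r)))
print('shank at stand top scene .06',plane(s,[up(110,220,8,288,325)],.06))
R=cv2.Rodrigues(robot.sense()['tool_rot'])[0]; print(R.round(3))
```

```text
(array([ 0.44784208, -0.25910375,  0.11304805]), np.float64(0.0023332460247868438)) (array([ 0.41891078, -0.34093948,  0.11521861]), np.float64(0.0009703091411864189)) [ 0.43337643 -0.30002161  0.11413333] 0.08682636794830258
[[0.447, -0.2594, 0.116], [0.4186, -0.3411, 0.116]] [ 0.43278404 -0.30028615  0.116     ] 19.153098248055702 0.08647650362565573
[[0.4523, -0.2612, 0.116], [0.4203, -0.3413, 0.116]] [ 0.43627766 -0.30122997  0.116     ] 21.758418362656972 0.08624355157337166
mid tri (array([ 0.43308269, -0.30039428,  0.11385894]), np.float64(0.0006603251478696583))
shank at stand top scene .06 [[ 0.4427886  -0.30656576  0.06      ]]
[[-0.001 -0.966 -0.257]
 [ 0.002 -0.257  0.966]
 [-1.     0.     0.002]]
```

```bash
cat >> h.py <<'E'
from scipy.spatial.transform import Rotation as Ro
def Rdes(phi,tilt=0):
    # tool x down, tool z (jaw) at world yaw phi deg; tilt deg: rotate about horizontal axis perpendicular to jaw-plane... 
    z=np.array([np.cos(np.radians(phi)),np.sin(np.radians(phi)),0]);x=np.array([0,0,-1.]);R=np.c_[x,np.cross(z,x),z]
    if tilt: R=Ro.from_rotvec(np.cross([0,0,1],z)*np.radians(tilt)).as_matrix()@R  # + tilts tool x towards -z(jaw)
    return R
def go(p,R):
    s=robot.sense();R0=Ro.from_rotvec(s['tool_rot']).as_matrix()
    return (R0.T@(np.array(p)-s['eef_pos'])*100).round(2), np.degrees(Ro.from_matrix(R0.T@R).as_rotvec()).round(2)
def st():
    s=robot.sense();R0=Ro.from_rotvec(s['tool_rot']).as_matrix()
    print('t',round(s['time'],2),'p',s['eef_pos'].round(4),'yaw',np.degrees(np.arctan2(R0[1,2],R0[0,2])).round(2),'x',R0[:,0].round(3),'F',s['ft_force'].round(1),'M',s['torque'].round(2),'w',round(s['gripper_width'],3),'q',s['q'].round(3))
E
python3 - <<'E'
from h import *
st(); print(go([.434,-.3005,.2],Rdes(160)))
E
```

```text
t 0.1 p [ 0.1604 -0.6035  0.2216] yaw 104.88 x [-0.001  0.002 -1.   ] F [0.2 0.2 0.2] M [-0.01  0.06  0.02] w 1.003 q [-1.052  0.386  0.007 -0.    -1.194 -0.259]
(array([  2.2 , -34.22,  22.26]), array([-5.512e+01,  1.100e-01,  5.000e-02]))
```

servo_tool:
  increments:
    - [0, 0, -4, 3, -7, 0, 0]
    - [0, 0.5, -8, 5.5, -14, 0, 0]
    - [0, 1, -12, 8, -21, 0, 0]
    - [0, 1.3, -16, 10.5, -28, 0, 0]
    - [0, 1.6, -20, 13, -35, 0, 0]
    - [0, 1.9, -23.5, 15.5, -42, 0, 0]
    - [0, 2.2, -27, 18, -49, 0, 0]
    - [0, 2.2, -30, 20, -55.1, 0, 0]

```text
time: 0.77
eef_pos: [0.3809, -0.3527, 0.2003]
tool_rot: [-2.032, 0.351, 2.036]
ft_force: [0.1, -0.2, -0.1]
gripper_width: 0.997
```

Run:
```python
from h import *
st(); print(go([.434,-.3005,.2],Rdes(160)))
```

```text
t 0.77 p [ 0.3809 -0.3527  0.2003] yaw 160.3 x [-0.002  0.003 -1.   ] F [ 0.1 -0.2 -0.1] M [-0.07  0.01  0.04] w 0.997 q [-0.435  0.225 -0.281 -0.002 -1.068  0.092]
(array([ 0.03, -6.7 , -3.24]), array([0.3 , 0.13, 0.11]))
```

servo_tool:
  increments:
    - [0, 0, -3.5, -1.6, 0, 0, 0]
    - [0, 0, -6.7, -3.2, 0.3, 0, 0]
    - [0, 0, -6.7, -3.2, 0.3, 0, 0]
    - [0, 0, -6.7, -3.2, 0.3, 0, 0]

```text
time: 1.1
eef_pos: [0.4346, -0.2988, 0.1998]
tool_rot: [-2.03, 0.352, 2.036]
ft_force: [-0.3, -0.7, -0.2]
gripper_width: 1.0
```

Run:
```python
from h import *
st()
for n,b in (('top',(360,220,460,300)),('scene',(80,150,200,290))):
    c=cam(n); save(n+'1',c['pixels'])
    k=8 if n=='top' else 4
    im=c['pixels'][b[1]:b[3],b[0]:b[2]]; save('z'+n+'1',np.clip(cv2.resize(im,None,fx=k,fy=k,interpolation=2)*1.3,0,255).astype(np.uint8))
    s=robot.sense(); R=Ro.from_rotvec(s['tool_rot']).as_matrix(); print(n,'proj TCP',proj(c,[s['eef_pos'],s['eef_pos']+R[:,2]*.0435,s['eef_pos']-R[:,2]*.0435]).round(1).tolist())
```

```text
t 1.1 p [ 0.4346 -0.2988  0.1998] yaw 160.2 x [-0.002  0.003 -1.   ] F [-0.3 -0.7 -0.2] M [-0.01  0.11 -0.01] w 1.0 q [-0.296  0.24  -0.262 -0.003 -1.073 -0.048]
top proj TCP [[406.9, 271.3], [401.4, 289.8], [412.3, 252.9]]
scene proj TCP [[134.3, 198.5], [126.2, 189.0], [143.0, 208.6]]
```

View pics/ztop1.png

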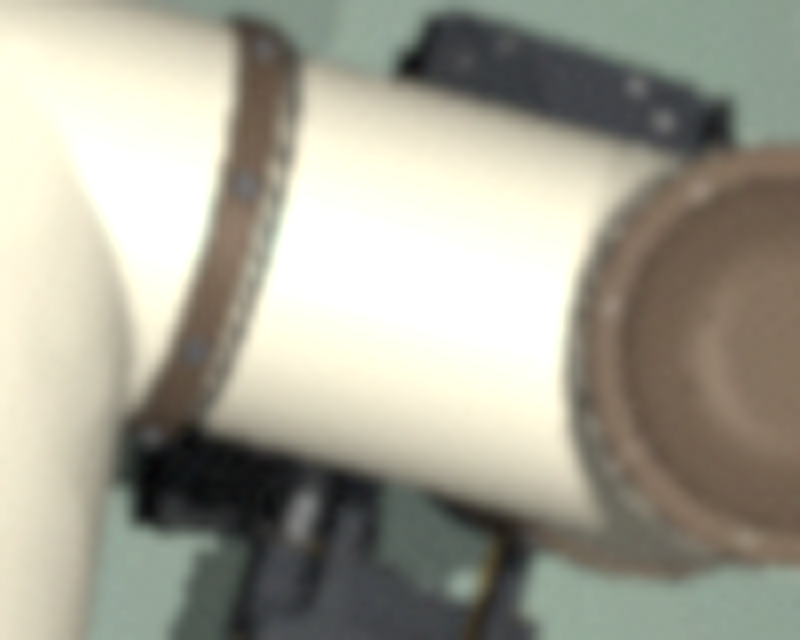

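View pics/zscene1.png

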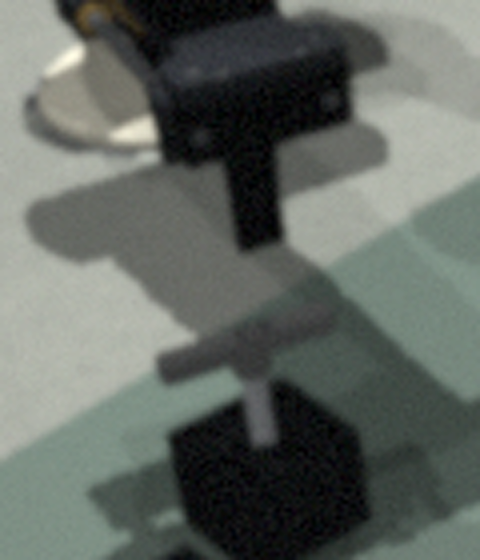

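Run:
```python
from h import *
st(); print(go([.4355,-.301,.096],Rdes(160)))
c=cam('scene');s=robot.sense();R=Ro.from_rotvec(s['tool_rot']).as_matrix()
print(proj(c,[s['eef_pos']-R[:,2]*.0585]))
```

```text
t 1.2 p [ 0.4331 -0.3003  0.1999] yaw 160.0 x [-0.003  0.003 -1.   ] F [-0.3 -0.2  0.2] M [ 0.04  0.07 -0.01] w 1.0 q [-0.299  0.239 -0.262 -0.003 -1.073 -0.048]
(array([ 1.039e+01,  1.000e-02, -2.900e-01]), array([-0.  ,  0.2 ,  0.12]))
[[145.80694916 212.26582064]]
```

servo_tool:
  increments:
    - [0, 3, 0, -0.2, 0, 0, 0]
    - [0, 6, 0, -0.3, 0, 0.2, 0.1]
    - [0, 8.5, 0, -0.3, 0, 0.2, 0.1]
    - [0, 10.4, 0, -0.3, 0, 0.2, 0.1]
    - [0, 10.4, 0, -0.3, 0, 0.2, 0.1]
    - [0, 10.4, 0, -0.3, 0, 0.2, 0.1]

```text
time: 1.75
eef_pos: [0.4342, -0.3023, 0.0955]
tool_rot: [-2.028, 0.361, 2.032]
ft_force: [0.6, -0.0, 0.7]
gripper_width: 0.999
```

Run:
```python
from h import *
st()
```

```text
t 1.75 p [ 0.4342 -0.3023  0.0955] yaw 159.84 x [-0.002  0.001 -1.   ] F [ 0.6 -0.   0.7] M [-0.02  0.02  0.02] w 0.999 q [-0.301  0.356 -0.396  0.    -0.821 -0.051]
```

Close on the bar.

servo_tool:
  increments:
    - [255, 0, 0, 0, 0, 0, 0]
    - [255, 0, 0, 0, 0, 0, 0]
    - [255, 0, 0, 0, 0, 0, 0]
    - [255, 0, 0, 0, 0, 0, 0]
    - [255, 0, 0, 0, 0, 0, 0]
    - [255, 0, 0, 0, 0, 0, 0]
    - [255, 0, 0, 0, 0, 0, 0]
    - [255, 0, 0, 0, 0, 0, 0]

```text
time: 2.42
eef_pos: [0.4343, -0.3023, 0.0956]
tool_rot: [-2.028, 0.361, 2.032]
ft_force: [-0.2, 0.5, 0.2]
gripper_width: 0.48
```

Run:
```python
from h import *
st()
```

```text
t 2.42 p [ 0.4343 -0.3023  0.0956] yaw 159.85 x [-0.002  0.    -1.   ] F [-0.2  0.5  0.2] M [0.   0.03 0.03] w 0.48 q [-0.301  0.356 -0.396  0.    -0.821 -0.051]
```

servo_tool:
  increments:
    - [255, 0, 0, 0, 0, 0, 0]
    - [255, 0, 0, 0, 0, 0, 0]
    - [255, 0, 0, 0, 0, 0, 0]
    - [255, 0, 0, 0, 0, 0, 0]
    - [255, 0, 0, 0, 0, 0, 0]
    - [255, 0, 0, 0, 0, 0, 0]

```text
time: 2.92
eef_pos: [0.4341, -0.3022, 0.0956]
tool_rot: [-2.028, 0.36, 2.033]
ft_force: [-0.1, -0.2, -0.2]
gripper_width: 0.153
```

Run:
```python
from h import *
st()
```

```text
t 2.92 p [ 0.4341 -0.3022  0.0956] yaw 159.85 x [-0.002  0.001 -1.   ] F [-0.1 -0.2 -0.2] M [ 0.09  0.22 -0.02] w 0.153 q [-0.301  0.356 -0.396  0.    -0.821 -0.051]
```

servo_tool:
  increments:
    - [255, 0, 0, 0, 0, 0, 0]
    - [255, 0, 0, 0, 0, 0, 0]
    - [255, -1.5, 0, 0, 0, 0, 0]
    - [255, -3, 0, 0, 0, 0, 0]
    - [255, -5, 0, 0, 0, 0, 0]
    - [255, -7, 0, 0, 0, 0, 0]
    - [255, -9, 0, 0, 0, 0, 0]
    - [255, -11, 0, 0, 0, 0, 0]

```text
time: 3.58
eef_pos: [0.434, -0.302, 0.206]
tool_rot: [-2.026, 0.36, 2.033]
ft_force: [0.8, 0.7, -1.0]
gripper_width: 0.16
```

Run:
```python
from h import *
st()
c=cam('scene'); save('s2',c['pixels']); save('zs2',np.clip(cv2.resize(c['pixels'][120:290,80:220],None,fx=4,fy=4,interpolation=2)*1.5,0,255).astype(np.uint8))
```

```text
t 3.58 p [ 0.434 -0.302  0.206] yaw 159.84 x [-0.003  0.001 -1.   ] F [ 0.8  0.7 -1. ] M [ 0.02  0.   -0.01] w 0.16 q [-0.301  0.236 -0.25  -0.    -1.087 -0.051]
```

View pics/zs2.png

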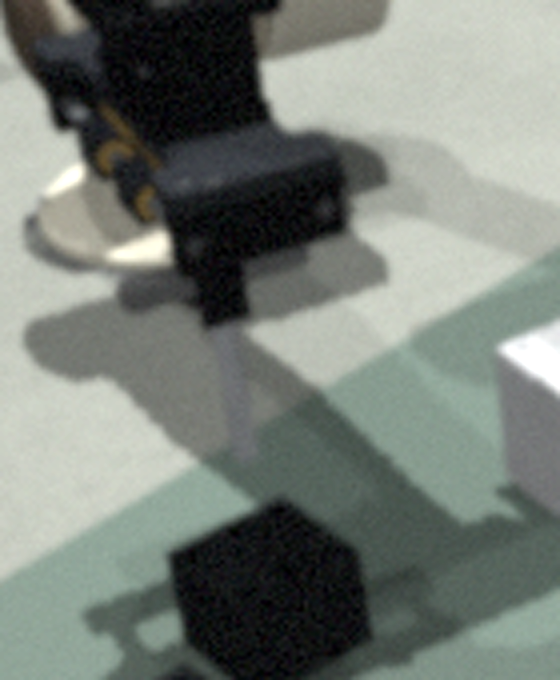

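Run:
```python
from h import *
c=cam('scene')
im=np.clip(cv2.resize(c['pixels'][190:245,120:160],None,fx=14,fy=10,interpolation=2)*1.8,0,255).astype(np.uint8)
im=cv2.resize(c['pixels'][195:245,120:160],None,fx=12,fy=12,interpolation=2);save('zs2b',np.clip(im*1.8,0,255).astype(np.uint8))
```

```text
(no output)
```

View pics/zs2b.png

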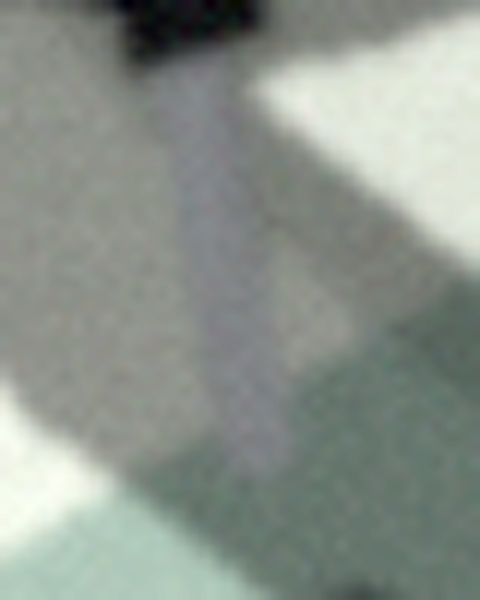

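Run:
```python
from h import *
c=cam('scene');s=robot.sense();p=s['eef_pos']
for dz in(0,-.03,-.086): print(dz,proj(c,[p+[0,0,dz]]))
print('obs shank',[120+195.5/12-.5,195+80.5/12-.5],'tip',[120+255.5/12-.5,195+460.5/12-.5])
for v in(455,462,470): print((plane(c,[[120+255.5/12-.5,195+(v+.5)/12-.5]],p[2]-.0855)-p).round(4))
print(go([.4888-.0,-.0871,.25],Rdes(167)))
```

```text
0 [[133.58069062 196.24952923]]
-0.03 [[135.96918943 209.6538296 ]]
-0.086 [[140.21109784 233.5205663 ]]
obs shank [135.79166666666666, 201.20833333333334] tip [140.79166666666666, 232.875]
[[-0.0013  0.0027 -0.0855]]
[[ 0.0003  0.0013 -0.0855]]
[[ 0.002  -0.0002 -0.0855]]
(array([ -4.33, -22.07,   2.37]), array([-7.16, -0.05,  0.01]))
```

Run:
```python
from h import *
print(go([.4864,-.0868,.225],Rdes(172)))
```

```text
(array([ -1.83, -22.01,   2.61]), array([-1.216e+01, -5.000e-02,  1.000e-02]))
```

servo_tool:
  increments:
    - [255, -1.8, -2, 0.2, -2, 0, 0]
    - [255, -1.8, -6, 0.7, -4, 0, 0]
    - [255, -1.8, -10, 1.2, -6, 0, 0]
    - [255, -1.8, -14, 1.7, -8, 0, 0]
    - [255, -1.8, -18, 2.2, -10, 0, 0]
    - [255, -1.8, -21, 2.5, -12.2, 0, 0]
    - [255, -1.8, -22, 2.6, -12.2, 0, 0]
    - [255, -1.8, -22, 2.6, -12.2, 0, 0]

```text
time: 4.4
eef_pos: [0.4862, -0.0848, 0.2231]
tool_rot: [-2.149, 0.146, 2.153]
ft_force: [0.5, -1.3, -1.8]
gripper_width: 0.155
```

Run:
```python
from h import *
st()
c=cam('scene'); im=c['pixels'][140:220,200:280];save('zs3',np.clip(cv2.resize(im,None,fx=8,fy=8,interpolation=2)*1.2,0,255).astype(np.uint8))
p=robot.sense()['eef_pos']; print('tip pred',proj(c,[p+[.0002,.0013,-.086]])); print(proj(c,[[.4866,-.0855,.109]]))
```

```text
t 4.4 p [ 0.4862 -0.0848  0.2231] yaw 172.22 x [-0.002  0.    -1.   ] F [ 0.5 -1.3 -1.8] M [-0.07  0.08  0.07] w 0.155 q [ 0.157  0.161 -0.303 -0.    -1.109 -0.292]
tip pred [[230.46601636 189.13828779]]
[[231.0967593 200.2030906]]
```

View pics/zs3.png

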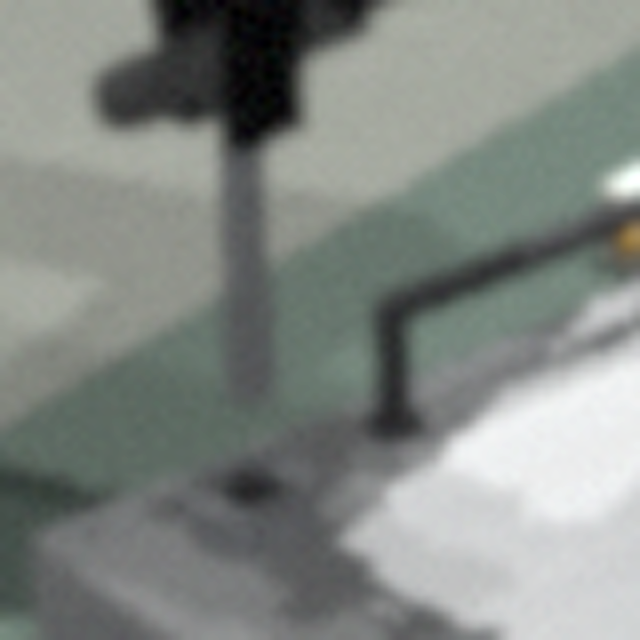

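```bash
cat > f.py <<'E'
from h import *
c=cam('scene'); im=c['pixels'][175:215,210:250];st()
save('zs4',np.clip(cv2.resize(im,None,fx=15,fy=15,interpolation=2)*1.3,0,255).astype(np.uint8))
p=robot.sense()['eef_pos']
print('tip pred',proj(c,[p+[.0002,.0013,-.0855]]))
E
python3 f.py
```

```text
t 4.5 p [ 0.4857 -0.087   0.2235] yaw 172.05 x [-0.002 -0.    -1.   ] F [-0.6 -0.8 -0.7] M [-0.05  0.06  0.03] w 0.157 q [ 0.153  0.16  -0.303  0.    -1.11  -0.291]
tip pred [[230.15219408 189.00334232]]
```

View pics/zs4.png

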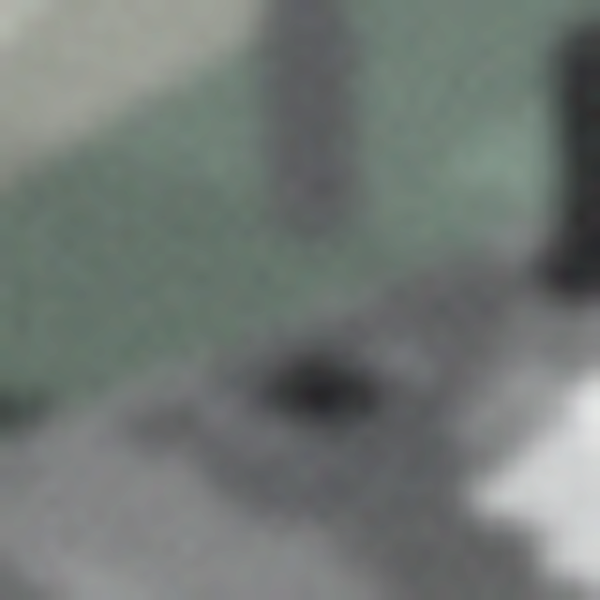

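Run:
```python
from h import *
c=cam('scene');p=robot.sense()['eef_pos']
print(plane(c,[[231,200.2],[231,199.7],[230.7,200.2]],.109)); print(plane(c,[[230.2,189.2]],p[2]-.0855))
q=[.4864,-.0868,.197]; print(go(q,Rdes(172)))
```

```text
[[ 0.4864141  -0.08561601  0.109     ]
 [ 0.48501152 -0.08394371  0.109     ]
 [ 0.48586456 -0.08600768  0.109     ]]
[[ 0.48684019 -0.08664568  0.13818943]]
(array([ 2.67, -0.09, -0.06]), array([-0.01,  0.07, -0.03]))
```

servo_tool:
  increments:
    - [255, 1.2, 0, 0, 0, 0, 0]
    - [255, 2.2, 0, 0, 0, 0, 0]
    - [255, 2.6, 0, 0, 0, 0, 0]
    - [255, 2.6, 0, 0, 0, 0, 0]
    - [255, 2.6, 0, 0, 0, 0, 0]

```text
time: 4.97
eef_pos: [0.4855, -0.0883, 0.1974]
tool_rot: [-2.147, 0.153, 2.151]
ft_force: [0.2, 0.2, -1.6]
gripper_width: 0.154
```

servo_tool:
  increments:
    - [255, 0.2, 0, 0, 0, 0, 0]
    - [255, 0.4, 0, 0, 0, 0, 0]
    - [255, 0.4, 0, 0, 0, 0, 0]

```text
time: 5.22
eef_pos: [0.4861, -0.0885, 0.1942]
tool_rot: [-2.149, 0.153, 2.149]
ft_force: [0.1, -0.7, 0.3]
gripper_width: 0.161
```

```bash
python3 -c "
from h import *
st()"
```

```text
t 5.22 p [ 0.4861 -0.0885  0.1942] yaw 171.94 x [-0.    -0.001 -1.   ] F [ 0.1 -0.7  0.3] M [0.02 0.21 0.02] w 0.161 q [ 1.500e-01  1.860e-01 -3.490e-01  1.000e-03 -1.036e+00 -2.910e-01]
```

servo_tool:
  increments:
    - [255, 0, -0.15, 0, 0, 0, 0]
    - [255, 0.1, -0.15, 0, 0, 0, 0]
    - [255, 0.2, -0.15, 0, 0, 0, 0]

```text
time: 5.47
eef_pos: [0.4866, -0.0868, 0.1925]
tool_rot: [-2.15, 0.152, 2.149]
ft_force: [-0.8, 0.2, 2.7]
gripper_width: 0.155
```

```bash
python3 -c "
from h import *
st()"
```

```text
t 5.47 p [ 0.4866 -0.0868  0.1925] yaw 171.97 x [ 0.    -0.001 -1.   ] F [-0.8  0.2  2.7] M [ 0.14  0.36 -0.01] w 0.155 q [ 1.530e-01  1.880e-01 -3.520e-01  1.000e-03 -1.031e+00 -2.940e-01]
```

servo_tool:
  increments:
    - [255, 0.1, 0, 0, 0, 0, 0]
    - [255, 0.2, 0, 0, 0, 0, 0]
    - [255, 0.2, 0, 0, 0, 0, 0]

```text
time: 5.72
eef_pos: [0.4872, -0.087, 0.1922]
tool_rot: [-2.153, 0.152, 2.147]
ft_force: [-1.3, 1.4, 8.0]
gripper_width: 0.156
```

```bash
python3 -c "
from h import *
st()"
```

```text
t 5.72 p [ 0.4872 -0.087   0.1922] yaw 172.02 x [ 0.002 -0.002 -1.   ] F [-1.3  1.4  8. ] M [0.22 0.83 0.04] w 0.156 q [ 0.154  0.188 -0.353  0.003 -1.028 -0.294]
```

servo_tool:
  increments:
    - [255, 0.1, 0, 0, -3, 0, 0]
    - [255, 0.1, 0, 0, -6, 0, 0]
    - [255, 0.1, 0, 0, -9, 0, 0]
    - [255, 0.1, 0, 0, -9, 0, 0]

```text
time: 6.05
eef_pos: [0.487, -0.0869, 0.1916]
tool_rot: [2.213, 0.019, -2.208]
ft_force: [-1.4, 0.8, 0.2]
gripper_width: 0.154
```

```bash
python3 -c "
from h import *
st()"
```

```text
t 6.05 p [ 0.487  -0.0869  0.1916] yaw -178.92 x [ 0.002 -0.002 -1.   ] F [-1.4  0.8  0.2] M [ 0.28  0.65 -0.  ] w 0.154 q [ 0.154  0.189 -0.354  0.003 -1.026 -0.136]
```

servo_tool:
  increments:
    - [255, 0.15, 0, 0, 0, 0, 0]
    - [255, 0.3, 0, 0, 0, 0, 0]
    - [255, 0.3, 0, 0, 0, 0, 0]

```text
time: 6.3
eef_pos: [0.4865, -0.0867, 0.1877]
tool_rot: [2.212, 0.018, -2.211]
ft_force: [-1.0, 0.6, -2.1]
gripper_width: 0.156
```

```bash
python3 -c "
from h import *
st()"
```

```text
t 6.3 p [ 0.4865 -0.0867  0.1877] yaw -178.98 x [ 0.001 -0.002 -1.   ] F [-1.   0.6 -2.1] M [ 0.46  0.42 -0.02] w 0.156 q [ 0.154  0.192 -0.36   0.002 -1.018 -0.137]
```

servo_tool:
  increments:
    - [255, 0.15, 0, 0, 0, 0, 0]
    - [255, 0.3, 0, 0, 0, 0, 0]
    - [255, 0.45, 0, 0, 0, 0, 0]
    - [255, 0.5, 0, 0, 0, 0, 0]
    - [255, 0.5, 0, 0, 0, 0, 0]

```text
time: 6.72
eef_pos: [0.4864, -0.0867, 0.1826]
tool_rot: [2.212, 0.018, -2.211]
ft_force: [-1.3, -0.0, 0.3]
gripper_width: 0.161
```

```bash
python3 -c "
from h import *
st()"
```

```text
t 6.72 p [ 0.4864 -0.0867  0.1826] yaw -178.98 x [ 0.    -0.002 -1.   ] F [-1.3 -0.   0.3] M [0.43 0.4  0.02] w 0.161 q [ 0.154  0.198 -0.367  0.002 -1.006 -0.137]
```

servo_tool:
  increments:
    - [255, 0.15, 0, 0, 0, 0, 0]
    - [255, 0.25, 0, 0, 0, 0, 0]
    - [255, 0.25, 0, 0, 0, 0, 0]

```text
time: 6.97
eef_pos: [0.4875, -0.0871, 0.1823]
tool_rot: [2.214, 0.018, -2.207]
ft_force: [-3.0, 1.4, 10.1]
gripper_width: 0.158
```

```bash
python3 -c "
from h import *
st()"
```

```text
t 6.97 p [ 0.4875 -0.0871  0.1823] yaw -178.93 x [ 0.003 -0.003 -1.   ] F [-3.   1.4 10.1] M [ 0.58  1.16 -0.03] w 0.158 q [ 0.154  0.198 -0.368  0.004 -1.002 -0.137]
```

servo_tool:
  increments:
    - [255, -0.1, 0, 0, -5, 0, 0]
    - [255, -0.1, 0, -0.02, -10, 0, 0]
    - [255, -0.1, 0, -0.03, -15, 0, 0]
    - [255, -0.1, -0.01, -0.04, -20, 0, 0]
    - [255, -0.1, -0.01, -0.05, -25, 0, 0]
    - [255, -0.1, -0.02, -0.06, -30, 0, 0]
    - [255, -0.1, -0.02, -0.06, -30, 0, 0]

```text
time: 7.55
eef_pos: [0.4879, -0.0866, 0.1832]
tool_rot: [1.916, 0.53, -1.912]
ft_force: [-1.2, 1.4, 0.6]
gripper_width: 0.159
```

```bash
python3 -c "
from h import *
st()"
```

```text
t 7.55 p [ 0.4879 -0.0866  0.1832] yaw -148.88 x [ 0.003 -0.002 -1.   ] F [-1.2  1.4  0.6] M [ 0.89  0.7  -0.11] w 0.159 q [ 0.154  0.198 -0.365  0.003 -1.005  0.387]
```

servo_tool:
  increments:
    - [255, 0, 0, 0, -5, 0, 0]
    - [255, 0, 0, -0.02, -10, 0, 0]
    - [255, 0, 0, -0.03, -15, 0, 0]
    - [255, 0, -0.01, -0.04, -20, 0, 0]
    - [255, 0, -0.01, -0.05, -25, 0, 0]
    - [255, 0, -0.02, -0.06, -30, 0, 0]
    - [255, 0, -0.02, -0.07, -34, 0, 0]
    - [255, 0, -0.02, -0.07, -34, 0, 0]

```text
time: 8.22
eef_pos: [0.4884, -0.0855, 0.1832]
tool_rot: [1.524, 0.968, -1.52]
ft_force: [-2.0, 3.0, 0.6]
gripper_width: 0.157
```

```bash
python3 -c "
from h import *
st()"
```

```text
t 8.22 p [ 0.4884 -0.0855  0.1832] yaw -114.95 x [ 0.003 -0.001 -1.   ] F [-2.   3.   0.6] M [ 1.29  0.63 -0.08] w 0.157 q [ 0.156  0.198 -0.364  0.002 -1.005  0.978]
```

servo_tool:
  increments:
    - [255, 0, 0, 0, -3, 0, 0]
    - [255, 0, 0, -0.01, -6, 0, 0]
    - [255, 0, 0, -0.01, -6, 0, 0]

```text
time: 8.47
eef_pos: [0.4885, -0.0851, 0.1832]
tool_rot: [1.452, 1.03, -1.448]
ft_force: [-1.2, 4.4, 0.9]
gripper_width: 0.155
```

```bash
python3 -c "
from h import *
st()"
```

```text
t 8.47 p [ 0.4885 -0.0851  0.1832] yaw -109.1 x [ 0.003 -0.001 -1.   ] F [-1.2  4.4  0.9] M [ 1.23  0.71 -0.1 ] w 0.155 q [ 1.560e-01  1.980e-01 -3.640e-01  1.000e-03 -1.005e+00  1.081e+00]
```

servo_tool:
  increments:
    - [255, 0, -0.03, -0.07, 2, 0, 0]
    - [255, -0.2, -0.03, -0.07, 3, 0, 0]
    - [255, -0.5, -0.03, -0.07, 3, 0, 0]
    - [255, -0.9, -0.03, -0.07, 3, 0, 0]
    - [255, -1.4, -0.03, -0.07, 3, 0, 0]
    - [255, -2, -0.03, -0.07, 3, 0, 0]
    - [255, -3, -0.03, -0.07, 3, 0, 0]
    - [255, -4, -0.03, -0.07, 3, 0, 0]

```text
time: 9.13
eef_pos: [0.4886, -0.0846, 0.2246]
tool_rot: [1.489, 0.998, -1.484]
ft_force: [-0.2, 0.0, -1.6]
gripper_width: 0.158
```

Run:
```python
from h import *
st()
c=cam('scene'); save('zs5',np.clip(cv2.resize(c['pixels'][130:290,180:350],None,fx=4,fy=4,interpolation=2)*1.3,0,255).astype(np.uint8))
```

```text
t 9.13 p [ 0.4886 -0.0846  0.2246] yaw -112.1 x [ 0.004 -0.001 -1.   ] F [-0.2  0.  -1.6] M [-0.05  0.12  0.04] w 0.158 q [ 0.158  0.16  -0.301  0.002 -1.106  1.027]
```

View pics/zs5.png

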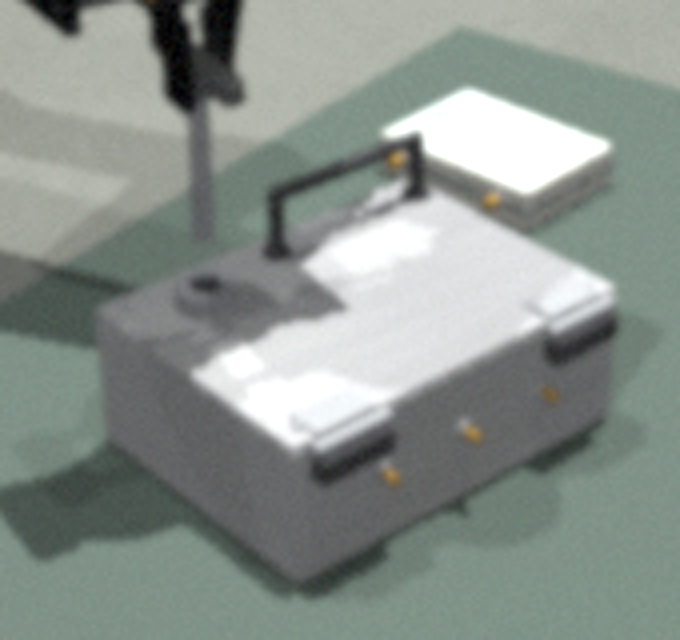

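Run:
```python
from h import *
c=cam('scene'); s=robot.sense();R=Ro.from_rotvec(s['tool_rot']).as_matrix()
print('pred',proj(c,[s['eef_pos']+R@[.086,-.0013,0]]))
Rd=Rdes(160); tip=np.array([.4348,-.3006,0]); p=tip-Rd@[0,-.0013,0]; p[2]=.225; print(p,go(p,Rd))
```

```text
pred [[231.83899664 188.34993678]]
[ 0.43435537 -0.3018216   0.225     ] (array([ 0.07,  3.02, 22.23]), array([87.92, -0.51, -0.27]))
```

Run:
```python
from h import *
c=cam('scene'); s=robot.sense();R=Ro.from_rotvec(s['tool_rot']).as_matrix();st()
print('pred',proj(c,[s['eef_pos']+R@[.086,-.0017,.0017]]))
Rd=Rdes(160); tip=np.array([.4348,-.3006,0]); p=tip-Rd@[0,-.0017,.0017]; p[2]=.225; print(p,go(p,Rd))
save('zs6',np.clip(cv2.resize(c['pixels'][140:200,205:255],None,fx=10,fy=10,interpolation=2)*1.3,0,255).astype(np.uint8))
```

```text
t 9.28 p [ 0.4891 -0.0844  0.2248] yaw -112.1 x [ 0.007 -0.    -1.   ] F [ 0.1 -0.5 -1.6] M [-0.11  0.14 -0.02] w 0.158 q [ 1.580e-01  1.590e-01 -3.010e-01  1.000e-03 -1.104e+00  1.027e+00]
pred [[230.80044957 188.81536133]]
[ 0.43581604 -0.30277891  0.225     ] (array([-0.05,  3.28, 22.24]), array([87.9 , -0.39, -0.19]))
```

View pics/zs6.png

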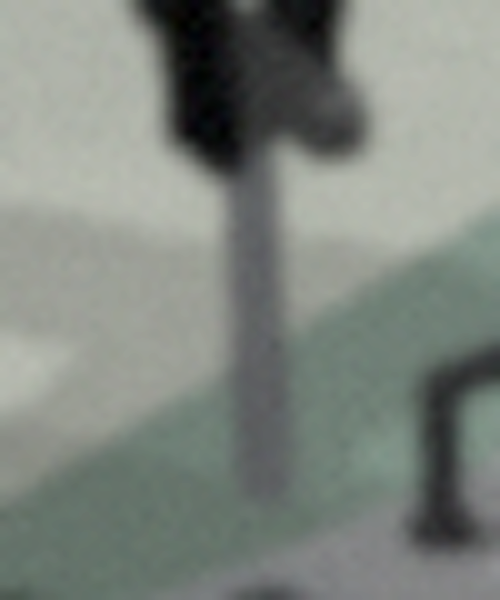

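servo_tool:
  increments:
    - [255, 0, 0.4, 3, 7, 0, 0]
    - [255, 0, 0.8, 6, 14, 0, 0]
    - [255, 0, 1.2, 9, 21, 0, 0]
    - [255, 0, 1.6, 12, 28, 0, 0]
    - [255, 0, 2, 15, 35, 0, 0]
    - [255, 0, 2.5, 18, 42, 0, 0]
    - [255, 0, 3, 20.5, 49, 0, 0]
    - [255, 0, 3.3, 22.2, 56, 0, 0]

```text
time: 9.95
eef_pos: [0.4352, -0.3044, 0.224]
tool_rot: [2.122, 0.211, -2.11]
ft_force: [0.7, -0.4, -0.8]
gripper_width: 0.156
```

Run:
```python
from h import *
st()
Rd=Rdes(160); tip=np.array([.4348,-.3006,0]); p=tip-Rd@[0,-.0017,.0017]; p[2]=.2; print(p,go(p,Rd))
```

```text
t 9.95 p [ 0.4352 -0.3044  0.224 ] yaw -168.55 x [ 0.006 -0.    -1.   ] F [ 0.7 -0.4 -0.8] M [ 0.04  0.1  -0.03] w 0.156 q [-0.306  0.221 -0.222 -0.002 -1.122  0.506]
[ 0.43581604 -0.30277891  0.2       ] (array([ 2.4 , -0.15, -0.08]), array([ 3.145e+01, -3.400e-01,  2.000e-02]))
```

servo_tool:
  increments:
    - [255, 0.5, -0.15, 0, 7, 0, 0]
    - [255, 1, -0.15, -0.1, 14, -0.3, 0]
    - [255, 1.6, -0.15, -0.1, 21, -0.3, 0]
    - [255, 2.2, -0.15, -0.1, 28, -0.3, 0]
    - [255, 2.4, -0.15, -0.1, 31.5, -0.3, 0]
    - [255, 2.4, -0.15, -0.1, 31.5, -0.3, 0]
    - [255, 2.4, -0.15, -0.1, 31.5, -0.3, 0]

```text
time: 10.53
eef_pos: [0.4359, -0.3028, 0.1997]
tool_rot: [-2.032, 0.357, 2.032]
ft_force: [-1.1, 0.6, -1.1]
gripper_width: 0.152
```

Run:
```python
from h import *
c=cam('scene');st(); s=robot.sense();R=Ro.from_rotvec(s['tool_rot']).as_matrix()
print('pred',proj(c,[s['eef_pos']+R@[.086,-.0017,.0017]]),'hole',proj(c,[[.4348,-.3006,.06]]))
save('zs7',np.clip(cv2.resize(c['pixels'][195:275,100:180],None,fx=8,fy=8,interpolation=2)*1.6,0,255).astype(np.uint8))
```

```text
t 10.58 p [ 0.4361 -0.3028  0.2   ] yaw 160.05 x [ 0.001  0.    -1.   ] F [-0.2 -0.1 -1.4] M [-0.01  0.09  0.02] w 0.154 q [-0.301  0.243 -0.257 -0.    -1.07  -0.047]
pred [[141.44042755 235.83304081]] hole [[145.11930722 257.31311659]]
```

View pics/zs7.png

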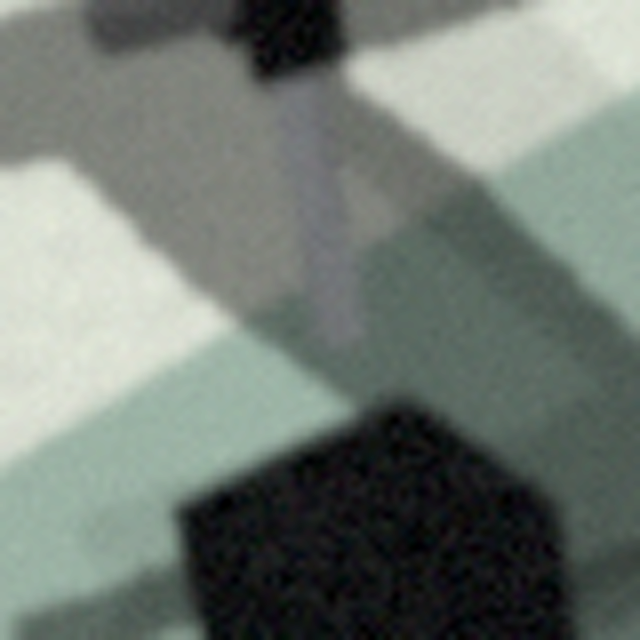

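servo_tool:
  increments:
    - [255, 2, 0, 0, 0, 0, 0]
    - [255, 4, 0, 0, 0, 0, 0]
    - [255, 4.8, 0, 0, 0, 0, 0]
    - [255, 5.3, 0, 0, 0, 0, 0]
    - [255, 5.8, 0, 0, 0, 0, 0]
    - [255, 6, 0, 0, 0, 0, 0]

```text
time: 11.08
eef_pos: [0.4363, -0.3029, 0.1401]
tool_rot: [-2.033, 0.357, 2.032]
ft_force: [-1.2, -0.4, -0.5]
gripper_width: 0.157
```

```bash
python3 -c "
from h import *
st()"
```

```text
t 11.08 p [ 0.4363 -0.3029  0.1401] yaw 160.08 x [ 0.001 -0.    -1.   ] F [-1.2 -0.4 -0.5] M [-0.05  0.28 -0.04] w 0.157 q [-0.301  0.304 -0.34  -0.    -0.927 -0.046]
```

servo_tool:
  increments:
    - [255, 0.7, 0, 0, 0, 0, 0]
    - [255, 1.4, 0, 0, 0, 0, 0]
    - [255, 2.1, 0, 0, 0, 0, 0]
    - [255, 2.8, 0, 0, 0, 0, 0]
    - [255, 3.5, 0, 0, 0, 0, 0]
    - [255, 4, 0, 0, 0, 0, 0]

```text
time: 11.58
eef_pos: [0.436, -0.3029, 0.099]
tool_rot: [-2.032, 0.357, 2.033]
ft_force: [-1.2, -0.1, -0.8]
gripper_width: 0.16
```

```bash
python3 -c "
from h import *
st()"
```

```text
t 11.58 p [ 0.436  -0.3029  0.099 ] yaw 160.08 x [-0.  0. -1.] F [-1.2 -0.1 -0.8] M [-0.05  0.37  0.02] w 0.16 q [-0.301  0.353 -0.389 -0.    -0.829 -0.046]
```

Lower to the floor, then release.

servo_tool:
  increments:
    - [255, 0.2, 0, 0, 0, 0, 0]
    - [255, 0.3, 0, 0, 0, 0, 0]
    - [255, 0.4, 0, 0, 0, 0, 0]
    - [255, 0.4, 0, 0, 0, 0, 0]

```text
time: 11.92
eef_pos: [0.4361, -0.303, 0.0955]
tool_rot: [-2.033, 0.357, 2.033]
ft_force: [-1.8, 1.3, 1.6]
gripper_width: 0.156
```

```bash
python3 -c "
from h import *
st()"
```

```text
t 11.92 p [ 0.4361 -0.303   0.0955] yaw 160.09 x [ 0. -0. -1.] F [-1.8  1.3  1.6] M [0.06 0.69 0.04] w 0.156 q [-0.301  0.358 -0.393  0.    -0.82  -0.046]
```

servo_tool:
  increments:
    - [200, 0, 0, 0, 0, 0, 0]
    - [150, 0, 0, 0, 0, 0, 0]
    - [100, 0, 0, 0, 0, 0, 0]
    - [0, 0, 0, 0, 0, 0, 0]
    - [0, 0, 0, 0, 0, 0, 0]
    - [0, 0, 0, 0, 0, 0, 0]
    - [0, 0, 0, 0, 0, 0, 0]
    - [0, 0, 0, 0, 0, 0, 0]

```text
time: 12.58
eef_pos: [0.4362, -0.303, 0.0955]
tool_rot: [-2.033, 0.357, 2.032]
ft_force: [-0.7, 0.2, -0.4]
gripper_width: 0.66
```

```bash
python3 -c "
from h import *
st()"
```

```text
t 12.58 p [ 0.4362 -0.303   0.0955] yaw 160.09 x [ 0. -0. -1.] F [-0.7  0.2 -0.4] M [0.06 0.07 0.  ] w 0.66 q [-0.301  0.358 -0.393  0.    -0.82  -0.046]
```

servo_tool:
  increments:
    - [0, -1.5, 0, 0, 0, 0, 0]
    - [0, -4, 0, 0, 0, 0, 0]
    - [0, -8, 0, 0, 0, 0, 0]
    - [0, -12, 0, 0, 0, 0, 0]
    - [0, -16, 0, 0, 0, 0, 0]
    - [0, -16, 0, 0, 0, 0, 0]

```text
time: 13.08
eef_pos: [0.44, -0.3054, 0.2649]
tool_rot: [-2.054, 0.362, 2.018]
ft_force: [0.7, -0.7, 0.3]
gripper_width: 0.988
```

Run:
```python
from h import *
import pickle
d=pickle.load(open('s0.pkl','rb'));t=d['top'];s=d['scene']
st()
def up(x0,y0,k,U,V): return [((U+.5)/k-.5+x0),((V+.5)/k-.5+y0)]
A=plane(t,[up(225,175,6,78,436),up(225,175,6,343,490)],.135);B=plane(s,[up(195,155,5,447,48),up(195,155,5,268,119)],.135)
print(A,A.mean(0),B,B.mean(0))
c=cam('scene');save('zs8',np.clip(cv2.resize(c['pixels'][120:320,80:300],None,fx=3,fy=3,interpolation=2)*1.3,0,255).astype(np.uint8))
p=[.496,.035,.27]; print(go(p,Rdes(167)))
```

```text
t 13.08 p [ 0.44   -0.3054  0.2649] yaw 160.17 x [ 0.016 -0.009 -1.   ] F [ 0.7 -0.7  0.3] M [ 0.01 -0.06  0.05] w 0.988 q [-0.301  0.194 -0.155  0.004 -1.204 -0.046]
[[ 0.50455918  0.08718161  0.135     ]
 [ 0.48023211 -0.01748207  0.135     ]] [0.49239564 0.03484977 0.135     ] [[ 0.51110534  0.08760487  0.135     ]
 [ 0.48470912 -0.01979913  0.135     ]] [0.49790723 0.03390287 0.135     ]
(array([ -1.03, -33.84,   6.12]), array([-6.88, -0.66, -0.09]))
```

View pics/zs8.png

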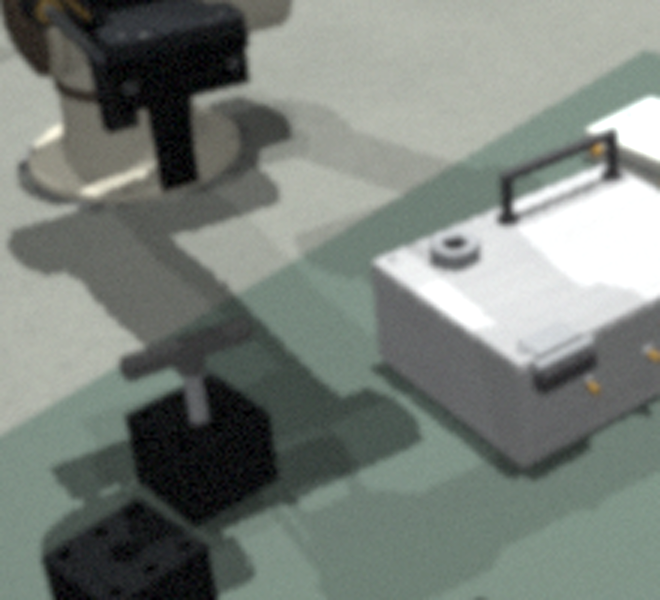

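servo_tool:
  increments:
    - [0, -1, -3, 0.6, -2, 0, 0]
    - [0, -1, -7, 1.3, -4, -0.3, 0]
    - [0, -1, -11, 2, -6, -0.6, 0]
    - [0, -1, -15, 2.7, -7, -0.6, 0]
    - [0, -1, -19, 3.4, -7, -0.6, 0]
    - [0, -1, -23, 4.2, -7, -0.6, 0]
    - [0, -1, -27, 5, -7, -0.6, 0]
    - [0, -1, -31, 5.7, -7, -0.6, 0]

```text
time: 13.8
eef_pos: [0.4895, 0.0088, 0.269]
tool_rot: [-2.103, 0.239, 2.104]
ft_force: [1.4, -0.5, -0.0]
gripper_width: 1.002
```

Run:
```python
from h import *
st()
p=[.495,.0344,.2]; print(go(p,Rdes(166.5)))
```

```text
t 13.8 p [0.4895 0.0088 0.269 ] yaw 167.12 x [-0.001 -0.002 -1.   ] F [ 1.4 -0.5 -0. ] M [-0.04 -0.05 -0.03] w 1.002 q [ 0.352  0.119 -0.235  0.002 -1.218 -0.577]
(array([ 6.9 , -2.63,  0.03]), array([ 0.62,  0.01, -0.11]))
```

servo_tool:
  increments:
    - [0, 1, -2.6, 0, 0.6, 0, 0]
    - [0, 3, -2.6, 0, 0.6, 0, 0]
    - [0, 5, -2.6, 0, 0.6, 0, 0]
    - [0, 6.5, -2.6, 0, 0.6, 0, 0]
    - [0, 6.9, -2.6, 0, 0.6, 0, 0]
    - [0, 6.9, -2.6, 0, 0.6, 0, 0]

```text
time: 14.3
eef_pos: [0.4942, 0.0337, 0.1982]
tool_rot: [-2.094, 0.252, 2.103]
ft_force: [-0.0, -0.8, 0.5]
gripper_width: 0.998
```

Run:
```python
from h import *
st()
p=[.495,.0344,.117]; print(go(p,Rdes(166.5)))
c=cam('scene');save('zs9',np.clip(cv2.resize(c['pixels'][100:260,190:350],None,fx=4,fy=4,interpolation=2)*1.3,0,255).astype(np.uint8))
```

```text
t 14.3 p [0.4942 0.0337 0.1982] yaw 166.52 x [-0.005 -0.003 -1.   ] F [-0.  -0.8  0.5] M [ 0.05  0.07 -0.03] w 0.998 q [ 3.970e-01  1.870e-01 -3.370e-01  1.000e-03 -1.052e+00 -6.330e-01]
(array([ 8.12, -0.12, -0.1 ]), array([ 0.02,  0.22, -0.24]))
```

View pics/zs9.png

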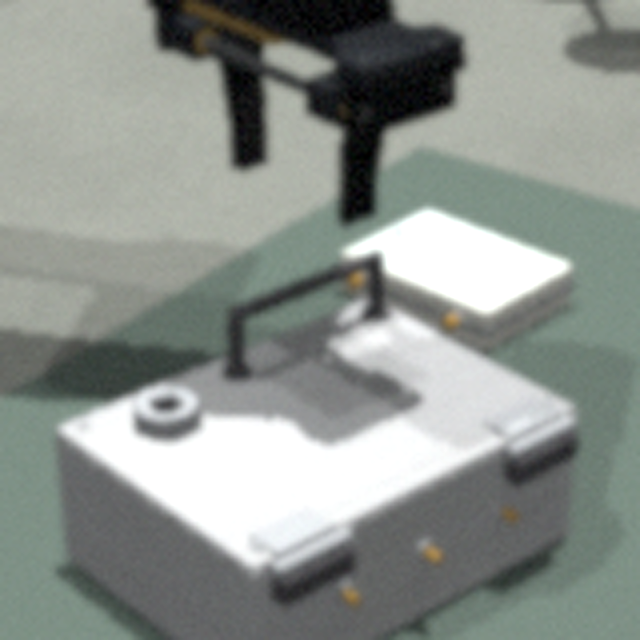

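Fingers straddle the handle. Descend and close.

servo_tool:
  increments:
    - [0, 2.5, -0.1, -0.1, 0, 0.2, -0.2]
    - [0, 5, -0.1, -0.1, 0, 0.2, -0.2]
    - [0, 7, -0.1, -0.1, 0, 0.2, -0.2]
    - [100, 8.1, -0.1, -0.1, 0, 0.2, -0.2]
    - [255, 8.1, -0.1, -0.1, 0, 0.2, -0.2]
    - [255, 8.1, -0.1, -0.1, 0, 0.2, -0.2]
    - [255, 8.1, -0.1, -0.1, 0, 0.2, -0.2]
    - [255, 8.1, -0.1, -0.1, 0, 0.2, -0.2]

```text
time: 15.02
eef_pos: [0.4973, 0.0346, 0.1201]
tool_rot: [-2.102, 0.246, 2.09]
ft_force: [-0.2, 0.0, 0.5]
gripper_width: 0.71
```

servo_tool:
  increments:
    - [255, 0, 0, 0, 0, 0, 0]
    - [255, 0, 0, 0, 0, 0, 0]
    - [255, 0, 0, 0, 0, 0, 0]
    - [255, 0, 0, 0, 0, 0, 0]
    - [255, 0, 0, 0, 0, 0, 0]
    - [255, 0, 0, 0, 0, 0, 0]
    - [255, 0, 0, 0, 0, 0, 0]
    - [255, 0, 0, 0, 0, 0, 0]

```text
time: 15.68
eef_pos: [0.4942, 0.0349, 0.1196]
tool_rot: [-2.094, 0.248, 2.097]
ft_force: [-7.3, 6.2, 6.4]
gripper_width: 0.103
```

```bash
python3 -c "
from h import *
st()"
```

```text
t 15.68 p [0.4942 0.0349 0.1196] yaw 166.44 x [-0.002  0.001 -1.   ] F [-7.3  6.2  6.4] M [1.77 2.03 0.01] w 0.103 q [ 0.398  0.273 -0.447 -0.002 -0.852 -0.633]
```

```bash
cat > arc.py <<'E'
from h import *
import sys
e=np.array([np.cos(np.radians(13.5)),-np.sin(np.radians(13.5)),0]);Z=np.array([0,0,1.])
TCP0=np.array([.4942,.0349,.1180]); bar0=TCP0+.019*Z
def target(th,beta):
    b=bar0+e*((-.158*np.cos(th)+.045*np.sin(th))+.158)+Z*(.158*np.sin(th)+.045*np.cos(th)-.045)
    R=Rdes(166.45,beta); return b+.019*R[:,0],R
def rows(ths,betas):
    for t,b in zip(ths,betas):
        p,R=target(t,b); a,w=go(p,R); print('th %.2f beta %.0f'%(t,b),a.tolist(),w.tolist(),p.round(4))
if __name__=='__main__':
    st(); a=eval(sys.argv[1]); rows(*zip(*a))
E
python3 arc.py "[(0.05,0),(.1,0),(.15,0),(.2,0),(.25,0),(.3,1),(.4,3)]"
```

```text
t 15.68 p [0.4942 0.0349 0.1196] yaw 166.44 x [-0.002  0.001 -1.   ] F [-7.3  6.2  6.4] M [1.77 2.03 0.01] w 0.103 q [ 0.398  0.273 -0.447 -0.002 -0.852 -0.633]
th 0.05 beta 0 [-0.62, 0.0, -0.25] [-0.01, 0.11, 0.05] [0.4966 0.0343 0.1258]
th 0.10 beta 0 [-1.39, 0.0, -0.53] [-0.01, 0.11, 0.05] [0.4993 0.0337 0.1335]
th 0.15 beta 0 [-2.15, 0.0, -0.85] [-0.01, 0.11, 0.05] [0.5025 0.0329 0.1411]
th 0.20 beta 0 [-2.89, -0.0, -1.21] [-0.01, 0.11, 0.05] [0.506  0.0321 0.1485]
th 0.25 beta 0 [-3.61, -0.0, -1.6] [-0.01, 0.11, 0.05] [0.5098 0.0312 0.1557]
th 0.30 beta 1 [-4.31, -0.0, -2.07] [-0.01, 1.11, 0.05] [0.5143 0.0301 0.1627]
th 0.40 beta 3 [-5.64, -0.0, -3.09] [-0.01, 3.11, 0.05] [0.5243 0.0277 0.176 ]
```

servo_tool:
  increments:
    - [255, -0.6, 0, -0.25, 0, 0, 0]
    - [255, -1, 0, -0.4, 0, 0, 0]
    - [255, -1.4, 0, -0.55, 0, 0, 0]
    - [255, -1.8, 0, -0.7, 0, 0, 0]
    - [255, -2.15, 0, -0.85, 0, 0, 0]
    - [255, -2.15, 0, -0.85, 0, 0, 0]

```text
time: 16.18
eef_pos: [0.5013, 0.0333, 0.141]
tool_rot: [-2.09, 0.248, 2.1]
ft_force: [-4.5, 4.9, -3.1]
gripper_width: 0.103
```

```bash
python3 arc.py "[(.2,0),(.3,0),(.4,-2),(.5,-4),(.6,-6),(.7,-8)]";  python3 - <<'E'
from h import *
c=cam('scene');save('zs10',np.clip(cv2.resize(c['pixels'][100:270,190:350],None,fx=3,fy=3,interpolation=2)*1.2,0,255).astype(np.uint8))
E
```

```text
t 16.18 p [0.5013 0.0333 0.141 ] yaw 166.39 x [-0.005  0.002 -1.   ] F [-4.5  4.9 -3.1] M [1.46 1.26 0.02] w 0.103 q [ 0.388  0.26  -0.4   -0.004 -0.914 -0.622]
th 0.20 beta 0 [-0.75, 0.0, -0.47] [-0.06, 0.28, 0.05] [0.506  0.0321 0.1485]
th 0.30 beta 0 [-2.18, 0.0, -1.29] [-0.06, 0.28, 0.05] [0.514  0.0301 0.1627]
th 0.40 beta -2 [-3.51, -0.0, -2.19] [-0.06, -1.72, 0.05] [0.5227 0.0281 0.176 ]
th 0.50 beta -4 [-4.75, -0.0, -3.21] [-0.06, -3.72, 0.05] [0.5327 0.0257 0.1883]
th 0.60 beta -6 [-5.87, -0.01, -4.34] [-0.06, -5.72, 0.05] [0.5438 0.023  0.1995]
th 0.70 beta -8 [-6.87, -0.01, -5.59] [-0.06, -7.72, 0.05] [0.5559 0.0201 0.2094]
```

View pics/zs10.png

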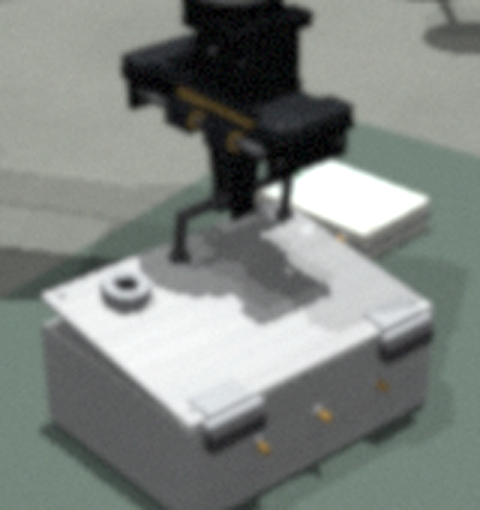

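The lid is free and rising. I'll continue along the arc.

servo_tool:
  increments:
    - [255, -0.75, 0, -0.45, 0, 0.1, 0]
    - [255, -1.5, 0, -0.85, 0, 0, 0]
    - [255, -2.2, 0, -1.3, 0, -0.5, 0]
    - [255, -2.85, 0, -1.75, 0, -1.2, 0]
    - [255, -3.5, 0, -2.2, 0, -1.8, 0]
    - [255, -4.75, 0, -3.2, 0, -3.7, 0]
    - [255, -5.9, 0, -4.35, 0, -5.7, 0]
    - [255, -6.9, 0, -5.6, 0, -7.7, 0]

```text
time: 16.9
eef_pos: [0.5532, 0.0209, 0.2109]
tool_rot: [-1.929, 0.228, 2.237]
ft_force: [-7.9, 6.6, 3.8]
gripper_width: 0.101
```

```bash
python3 arc.py "[(.7,-8),(.8,-10),(.9,-12),(1,-14),(1.1,-16),(1.2,-18)]"
```

```text
t 16.9 p [0.5532 0.0209 0.2109] yaw 166.46 x [-0.143  0.035 -0.989] F [-7.9  6.6  3.8] M [ 1.84  2.18 -0.14] w 0.101 q [ 0.287  0.348 -0.057 -0.077 -1.294 -0.497]
th 0.70 beta -8 [0.11, 0.02, -0.3] [0.01, 0.47, 0.06] [0.5559 0.0201 0.2094]
th 0.80 beta -10 [-0.94, 0.02, -1.5] [0.01, -1.53, 0.06] [0.569 0.017 0.218]
th 0.90 beta -12 [-1.85, 0.01, -2.8] [0.01, -3.53, 0.06] [0.5828 0.0136 0.2252]
th 1.00 beta -14 [-2.63, 0.01, -4.18] [0.01, -5.53, 0.06] [0.5972 0.0102 0.2308]
th 1.10 beta -16 [-3.27, 0.01, -5.63] [0.01, -7.53, 0.06] [0.6121 0.0066 0.235 ]
th 1.20 beta -18 [-3.75, 0.01, -7.14] [0.01, -9.53, 0.06] [0.6272 0.003  0.2375]
```

servo_tool:
  increments:
    - [255, -0.4, 0, -0.9, 0, -0.5, 0]
    - [255, -0.95, 0, -1.5, 0, -1.5, 0]
    - [255, -1.4, 0, -2.15, 0, -2.5, 0]
    - [255, -1.85, 0, -2.8, 0, -3.5, 0]
    - [255, -2.25, 0, -3.5, 0, -4.5, 0]
    - [255, -2.65, 0, -4.2, 0, -5.5, 0]
    - [255, -3, 0, -4.9, 0, -6.5, 0]
    - [255, -3.3, 0, -5.6, 0, -7.5, 0]

```text
time: 17.57
eef_pos: [0.6112, 0.007, 0.239]
tool_rot: [-1.773, 0.208, 2.353]
ft_force: [-5.3, 5.0, 9.3]
gripper_width: 0.102
```

```bash
python3 arc.py "[(1.1,-16),(1.2,-18),(1.3,-20),(1.4,-20),(1.5,-20),(1.6,-20),(1.7,-20)]"
python3 - <<'E'
from h import *
c=cam('scene');save('zs11',np.clip(cv2.resize(c['pixels'][50:270,150:350],None,fx=3,fy=3,interpolation=2)*1.2,0,255).astype(np.uint8))
E
```

```text
t 17.57 p [0.6112 0.007  0.239 ] yaw 166.57 x [-0.268  0.065 -0.961] F [-5.3  5.   9.3] M [ 1.39  1.67 -0.19] w 0.102 q [ 0.212  0.501  0.251 -0.121 -1.575 -0.432]
th 1.10 beta -16 [0.37, 0.02, -0.2] [0.11, 0.02, 0.04] [0.6121 0.0066 0.235 ]
th 1.20 beta -18 [-0.31, 0.02, -1.63] [0.11, -1.98, 0.04] [0.6272 0.003  0.2375]
th 1.30 beta -20 [-0.83, 0.02, -3.12] [0.11, -3.98, 0.03] [ 0.6426 -0.0007  0.2384]
th 1.40 beta -20 [-1.19, 0.02, -4.72] [0.11, -3.98, 0.03] [ 0.6585 -0.0045  0.2375]
th 1.50 beta -20 [-1.4, 0.02, -6.35] [0.11, -3.98, 0.03] [ 0.6743 -0.0083  0.2349]
th 1.60 beta -20 [-1.43, 0.02, -7.99] [0.11, -3.98, 0.03] [ 0.6897 -0.012   0.2308]
th 1.70 beta -20 [-1.31, 0.02, -9.63] [0.11, -3.98, 0.03] [ 0.7047 -0.0156  0.225 ]
```

View pics/zs11.png

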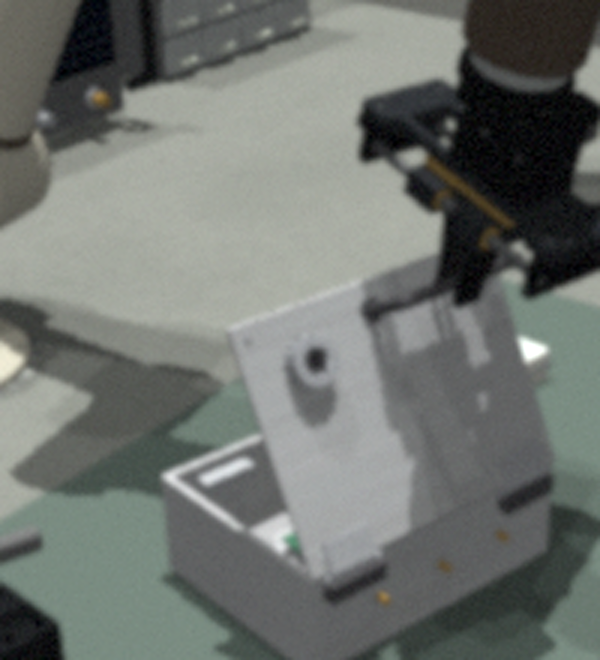

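servo_tool:
  increments:
    - [255, -0.2, 0, -0.8, 0, -1, 0]
    - [255, -0.5, 0, -1.6, 0, -2, 0]
    - [255, -0.8, 0, -2.4, 0, -3, 0]
    - [255, -1.1, 0, -3.1, 0, -4, 0]
    - [255, -1.3, 0, -3.9, 0, -4, 0]
    - [255, -1.45, 0, -4.7, 0, -4, 0]
    - [255, -1.55, 0, -5.5, 0, -4, 0]
    - [255, -1.65, 0, -6.3, 0, -4, 0]

```text
time: 18.28
eef_pos: [0.6769, -0.0091, 0.2394]
tool_rot: [-1.691, 0.199, 2.409]
ft_force: [0.0, 2.1, 1.5]
gripper_width: 0.1
```

```bash
sed -i 's/.0349,.1180/.0349,.1200/' arc.py; python3 arc.py "[(1.5,-20),(1.55,-20),(1.6,-20),(1.65,-20),(1.7,-20),(1.75,-20),(1.8,-20),(1.85,-20)]"
```

```text
t 18.28 p [ 0.6769 -0.0091  0.2394] yaw 166.57 x [-0.331  0.079 -0.94 ] F [0.  2.1 1.5] M [ 0.4   0.07 -0.13] w 0.1 q [ 0.162  0.663  0.527 -0.134 -1.755 -0.4  ]
th 1.50 beta -20 [0.33, -0.02, 0.17] [0.12, -0.13, -0.02] [ 0.6743 -0.0083  0.2369]
th 1.55 beta -20 [0.23, -0.02, -0.65] [0.12, -0.13, -0.02] [ 0.6821 -0.0102  0.235 ]
th 1.60 beta -20 [0.18, -0.02, -1.46] [0.12, -0.13, -0.02] [ 0.6897 -0.012   0.2328]
th 1.65 beta -20 [0.17, -0.01, -2.29] [0.12, -0.13, -0.02] [ 0.6973 -0.0139  0.2301]
th 1.70 beta -20 [0.2, -0.01, -3.11] [0.12, -0.13, -0.02] [ 0.7047 -0.0156  0.227 ]
th 1.75 beta -20 [0.26, -0.01, -3.93] [0.12, -0.13, -0.02] [ 0.712  -0.0174  0.2236]
th 1.80 beta -20 [0.38, -0.01, -4.74] [0.12, -0.13, -0.02] [ 0.719  -0.0191  0.2198]
th 1.85 beta -20 [0.53, -0.01, -5.55] [0.12, -0.13, -0.02] [ 0.7259 -0.0207  0.2156]
```

servo_tool:
  increments:
    - [255, 0, 0, -0.6, 0, 0, 0]
    - [255, -0.05, 0, -1.3, 0, 0, 0]
    - [255, -0.05, 0, -2, 0, 0, 0]
    - [255, -0.05, 0, -2.7, 0, 0, 0]
    - [255, 0, 0, -3.4, 0, 0, 0]
    - [255, 0.05, 0, -4, 0, 0, 0]
    - [255, 0.1, 0, -4.4, 0, 0, 0]
    - [255, 0.15, 0, -4.7, 0, 0, 0]

```text
time: 18.95
eef_pos: [0.7202, -0.0196, 0.2218]
tool_rot: [-1.692, 0.199, 2.408]
ft_force: [1.8, 0.9, 1.6]
gripper_width: 0.1
```

```bash
python3 arc.py "[(1.8,-20),(1.85,-20),(1.9,-20)]"
python3 - <<'E'
from h import *
c=cam('scene');save('zs12',np.clip(cv2.resize(c['pixels'][50:270,150:350],None,fx=3,fy=3,interpolation=2)*1.2,0,255).astype(np.uint8))
E
```

```text
t 18.95 p [ 0.7202 -0.0196  0.2218] yaw 166.56 x [-0.33   0.079 -0.941] F [1.8 0.9 1.6] M [ 0.17 -0.52 -0.12] w 0.1 q [ 0.141  0.76   0.665 -0.128 -1.798 -0.384]
th 1.80 beta -20 [0.23, -0.02, 0.05] [0.1, -0.18, -0.02] [ 0.719  -0.0191  0.2198]
th 1.85 beta -20 [0.38, -0.02, -0.76] [0.1, -0.18, -0.02] [ 0.7259 -0.0207  0.2156]
th 1.90 beta -20 [0.57, -0.02, -1.56] [0.1, -0.18, -0.02] [ 0.7326 -0.0223  0.2111]
```

View pics/zs12.png

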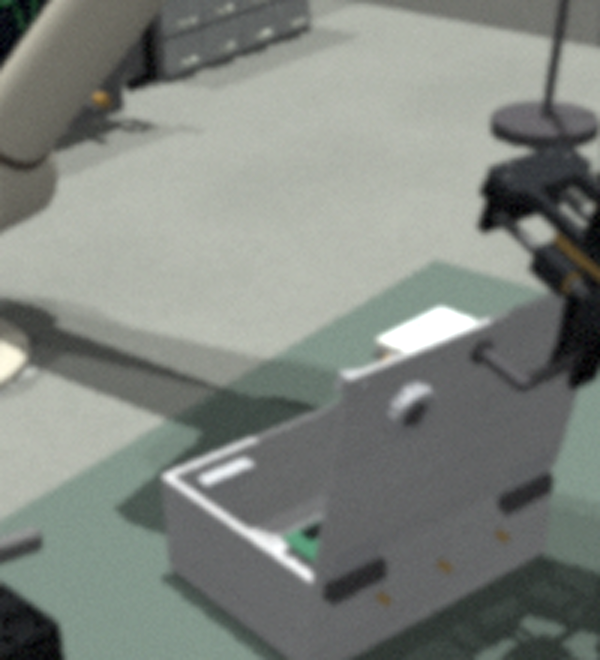

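servo_tool:
  increments:
    - [255, 0.1, 0, -0.4, 0, 0, 0]
    - [255, 0.2, 0, -0.8, 0, 0, 0]
    - [255, 0.25, 0, -1.1, 0, 0, 0]
    - [255, 0.25, 0, -1.1, 0, 0, 0]

```text
time: 19.33
eef_pos: [0.7306, -0.0221, 0.2149]
tool_rot: [-1.694, 0.2, 2.406]
ft_force: [2.4, 1.2, 1.8]
gripper_width: 0.1
```

```bash
python3 -c "
from h import *
st()"
```

```text
t 19.33 p [ 0.7306 -0.0221  0.2149] yaw 166.53 x [-0.328  0.079 -0.941] F [2.4 1.2 1.8] M [ 0.06 -0.93 -0.08] w 0.1 q [ 0.136  0.784  0.695 -0.126 -1.803 -0.38 ]
```

Now open the jaws a little and let the lid settle on its stop.

servo_tool:
  increments:
    - [200, 0, 0, 0, 0, 0, 0]
    - [200, 0, 0, 0, 0, 0, 0]
    - [200, 0, 0, 0, 0, 0, 0]
    - [200, 0, 0, 0, 0, 0, 0]

```text
time: 19.67
eef_pos: [0.7302, -0.0221, 0.2141]
tool_rot: [-1.692, 0.2, 2.407]
ft_force: [0.3, 0.2, -1.5]
gripper_width: 0.206
```

```bash
python3 -c "
from h import *
st()"
```

```text
t 19.67 p [ 0.7302 -0.0221  0.2141] yaw 166.52 x [-0.329  0.079 -0.941] F [ 0.3  0.2 -1.5] M [-0.18 -0.91  0.01] w 0.206 q [ 0.136  0.784  0.694 -0.127 -1.803 -0.38 ]
```

servo_tool:
  increments:
    - [196, 0, 0, -0.2, 0, 0, 0]
    - [196, 0.05, 0, -0.4, 0, 0, 0]
    - [196, 0.05, 0, -0.4, 0, 0, 0]

```text
time: 19.92
eef_pos: [0.7335, -0.0231, 0.2118]
tool_rot: [-1.69, 0.201, 2.409]
ft_force: [0.2, 0.1, 0.3]
gripper_width: 0.224
```

```bash
python3 -c "
from h import *
st()"
```

```text
t 19.92 p [ 0.7335 -0.0231  0.2118] yaw 166.5 x [-0.331  0.079 -0.94 ] F [0.2 0.1 0.3] M [-0.17 -0.53  0.04] w 0.224 q [ 0.134  0.793  0.706 -0.126 -1.807 -0.379]
```

servo_tool:
  increments:
    - [196, -0.8, 0, 0, 0, 0, 0]
    - [196, -1.6, 0, 0, 0, 0, 0]
    - [196, -2.6, 0, 0, 0, 0, 0]
    - [196, -3.6, 0, 0, 0, 0, 0]

```text
time: 20.25
eef_pos: [0.7452, -0.0261, 0.2463]
tool_rot: [-1.689, 0.201, 2.41]
ft_force: [-0.2, -0.9, 0.8]
gripper_width: 0.232
```

Run:
```python
from h import *
st()
c=cam('scene');save('zs13',np.clip(cv2.resize(c['pixels'][50:270,150:350],None,fx=3,fy=3,interpolation=2)*1.2,0,255).astype(np.uint8))
```

```text
t 20.25 p [ 0.7452 -0.0261  0.2463] yaw 166.49 x [-0.332  0.079 -0.94 ] F [-0.2 -0.9  0.8] M [-0.13 -0.64 -0.03] w 0.232 q [ 0.129  0.816  0.832 -0.128 -1.912 -0.387]
```

View pics/zs13.png

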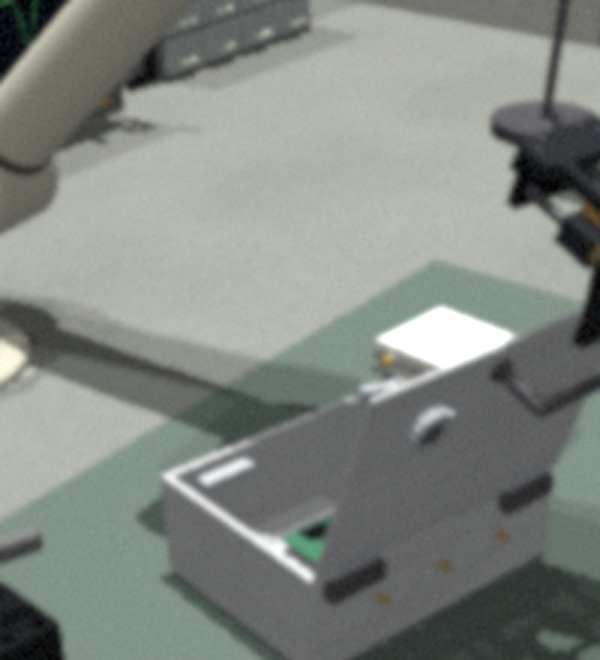

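servo_tool:
  increments:
    - [196, -2, 0, 0, 0, 0, 0]
    - [196, -4, 0, 0, 0, 0, 0]
    - [196, -6, 0, 0, 0, 0, 0]
    - [196, -8, 0, 0.5, 0, 0, 0]
    - [196, -11, 0, 1.5, 0, 0, 0]
    - [196, -14, 0, 3, 0, 0, 0]

```text
time: 20.8
eef_pos: [0.7525, -0.0303, 0.3705]
tool_rot: [-1.672, 0.207, 2.424]
ft_force: [1.9, 1.5, -5.3]
gripper_width: 0.234
```

Run:
```python
from h import *
st()
for n in('scene','top'):
    c=cam(n);save('end_'+n,c['pixels'])
```

```text
t 20.8 p [ 0.7525 -0.0303  0.3705] yaw 166.33 x [-0.346  0.076 -0.935] F [ 1.9  1.5 -5.3] M [ 0.01 -1.04 -0.07] w 0.234 q [ 0.122  0.938  1.395 -0.168 -2.365 -0.459]
```

View pics/end_scene.png

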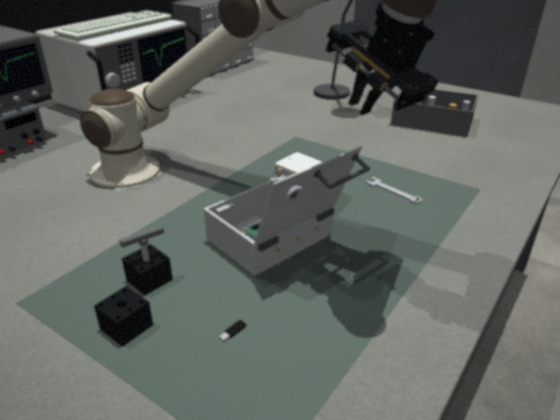

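View pics/end_top.png

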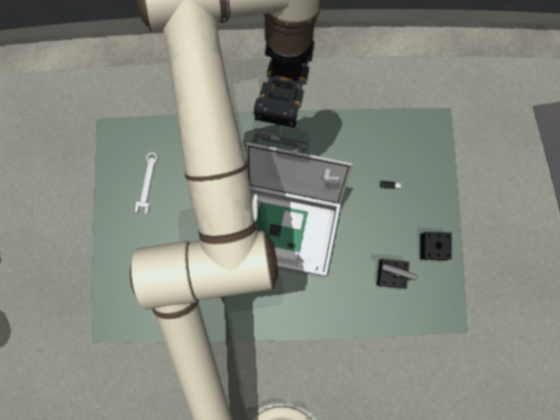

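servo_tool:
  increments:
    - [196, 1, 0, 0, 0, 0, 0]
    - [196, 2, 0, 0, 0, 0, 0]
    - [196, 2, 0, 0, 0, 0, 0]
    - [196, 2, 0, 0, 0, 0, 0]
    - [196, 2, 0, 0, 0, 0, 0]
    - [196, 2, 0, 0, 0, 0, 0]
    - [196, 2, 0, 0, 0, 0, 0]
    - [196, 2, 0, 0, 0, 0, 0]

```text
time: 21.57
eef_pos: [0.7455, -0.0292, 0.3667]
tool_rot: [-1.709, 0.204, 2.395]
ft_force: [0.6, -0.1, -0.2]
gripper_width: 0.228
```

Run:
```python
from h import *
import pickle
st()
d=pickle.load(open('s0.pkl','rb'))
t=cam('top');s=cam('scene');save('end2_scene',np.clip(cv2.resize(s['pixels'][110:350,80:360],None,fx=2.8,fy=2.5,interpolation=2),0,255))
P=cloud(s)
# lid angle: fit plane of points on lid top face in scene
uv=[(v,u) for v in range(195,235) for u in range(265,320)]
Q=np.array([P[v,u] for v,u in uv]); Q=Q[np.isfinite(Q).all(1)&(Q[:,2]>.11)]
m=np.median(Q,0);n=np.linalg.svd(Q-Q.mean(0),full_matrices=False)[2][2]; n*=np.sign(n[0]); print('lid normal',n.round(3),'angle',np.arctan2(np.hypot(n[0],n[1]),n[2]),len(Q))
# bystander change
for nm,c,b in(('usb',t,(375,175,408,195)),('spanner',t,(130,148,162,218)),('spanner_s',s,(360,170,430,210)),('usb_s',s,(212,315,250,345)),('decoy_s',s,(90,285,155,345)),('stand_s',s,(115,222,175,292)),('cal_s',s,(275,150,335,190))):
    o=d['top' if c is t else 'scene']['pixels'];x0,y0,x1,y1=b
    print(nm,cv2.phaseCorrelate(cv2.cvtColor(o[y0:y1,x0:x1],7).astype(np.float64),cv2.cvtColor(c['pixels'][y0:y1,x0:x1],7).astype(np.float64)))
```

```text
t 21.57 p [ 0.7455 -0.0292  0.3667] yaw 166.43 x [-0.316  0.076 -0.946] F [ 0.6 -0.1 -0.2] M [-0.09 -0.58  0.02] w 0.228 q [ 0.126  0.853  1.206 -0.146 -2.231 -0.435]
lid normal [ 0.895 -0.223 -0.385] angle 1.9664239174348497 1364
usb ((-0.07640460623777656, 0.06232865951150579), 0.8996565468408972)
spanner ((0.026533891856061587, 0.21883830112872715), 0.8407629994252482)
spanner_s ((0.4012030180715911, 0.03845883844423881), 1.0043968169712576)
usb_s ((0.05455808445159249, -0.14834063438758704), 1.128297065455783)
decoy_s ((-0.03315957618644916, -0.032098197493755976), 1.0163079392753038)
stand_s ((-0.0386833589541169, 0.23981731469800138), 1.0272224794592422)
cal_s ((0.6796454038840203, -0.8433027869279783), 0.18669048686545503)
```

View pics/end2_scene.png

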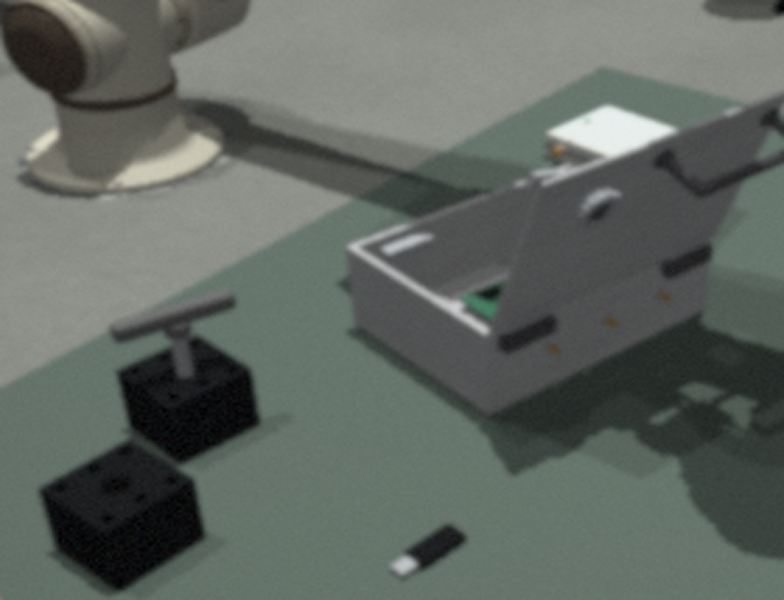

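The lid is on its stop (about 1.92 rad), the key stands in its stand, the bystanders have not moved and the arm is clear. I'm handing the job in.

```bash
python3 -c "
from h import *
print(job_done())"
```

```text
the job is handed in; nothing more can be done
None
```

The box is open: the lid is on its stop and the key is back in its own stand. I handed in at about 21.6 s of the 72 s limit; no verdict was reported.

**What I did**
1. I took the key from its stand, the one nearest the robot, and set it on the lock. Sweeping anticlockwise, it dropped in at about 14° from square to the lid and went down to the recess floor.
2. I turned the key to about 84° from square to the lid, feeling about 0.1 N m as the lock turned. I then drew it out and stood it back in the hole.
3. I gripped the handle and swung the lid along its arc to about 1.87 rad. I let go, and it settled by itself.

**Last checks**
- **Lid:** a plane fitted to the depth image gave 1.97 rad. That is slightly more than the 1.92 rad stop, which I put down to camera error. The lid stayed put after I let go.
- **Key:** it shows upright in its stand, within 0.25 px of the start image.
- **Other things on the bench:** the memory stick, spanner and look-alike stand match their start positions to within 0.4 px. The image match for the calibration module failed because the open lid partly hides it. It looks unmoved in the picture, and nothing went near it.
- **Arm:** it is clear of everything, with the force reading near zero. One retreat move took joint 3 to 1.395 rad, close to its 1.41 limit, so I backed it off to 1.21.

**Disagreements**
- **Cameras:** the two views differed by up to about 7 mm, so I placed things relative to the gripper and by feel.
- **Key grip:** the key also shifted about 2 mm in the grip while turning. I corrected for that before putting it back.

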